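# Code a batch of jars on the hand-cranked coder

### The job

Code the filled jars on the hand-cranked coder: stand every jar that is there upright in the middle of a station of its own so that it holds that station's sensing pin down, and unfold the crank's handle upright. Then wind the crank a full turn until the print carriage is at the far end, with every jar still on its pin there (put back any that has shifted), and wind it back until the carriage is fully home. Last, fold the handle flat again and leave all jars standing on their pins, the stone and the two loose caps where they lay, with only small shifts allowed.

Things in the scene. Friction and masses are not known exactly. Their poses are not given: they have to be found in the camera images.
- jar_0_centre (a point): Shallow filled round jar with a flat metal lid, 56 mm diameter, 43 mm high, about 0.22 kg, standing upright on the worktop; the point is its centre, 21.5 mm above its underside, z up the jar. May be absent (there are 2 to 4 jars).
- jar_1_centre (a point): Shallow filled round jar with a flat metal lid, 56 mm diameter, 43 mm high, about 0.22 kg, standing upright on the worktop; the point is its centre, 21.5 mm above its underside, z up the jar. May be absent (there are 2 to 4 jars).
- jar_2_centre (a point): Shallow filled round jar with a flat metal lid, 56 mm diameter, 43 mm high, about 0.22 kg, standing upright on the worktop; the point is its centre, 21.5 mm above its underside, z up the jar. May be absent (there are 2 to 4 jars).
- jar_3_centre (a point): Shallow filled round jar with a flat metal lid, 56 mm diameter, 43 mm high, about 0.22 kg, standing upright on the worktop; the point is its centre, 21.5 mm above its underside, z up the jar. May be absent (there are 2 to 4 jars).
- coder: The jar coder's flat bed, fixed, 8 mm high: a row of four stations 66 mm apart along its y axis, crank gearbox at the -y end; x points to its back. Origin under station 2. Front edge 50 mm before the station points; the rail and print carriage, up to 88 mm above the worktop, stand from 62 mm behind.
- station_0 (a point): Station 0 of the coder (0 is farthest from the crank, 3 nearest): the point on the bed's surface, 8 mm above the worktop, where the sensing pin comes up and the middle of a jar's underside belongs. Its axes are the coder's.
- station_1 (a point): Station 1 of the coder (0 is farthest from the crank, 3 nearest): the point on the bed's surface, 8 mm above the worktop, where the sensing pin comes up and the middle of a jar's underside belongs. Its axes are the coder's.
- station_2 (a point): Station 2 of the coder (0 is farthest from the crank, 3 nearest): the point on the bed's surface, 8 mm above the worktop, where the sensing pin comes up and the middle of a jar's underside belongs. Its axes are the coder's.
- station_3 (a point): Station 3 of the coder (0 is farthest from the crank, 3 nearest): the point on the bed's surface, 8 mm above the worktop, where the sensing pin comes up and the middle of a jar's underside belongs. Its axes are the coder's.
- pin_0 (a joint): Spring sensing pin of station 0, 8 mm thick, stands 5 mm proud of the bed; 0 up, 0.005 m pressed flush. It takes about 0.8 N to hold down, which a jar standing on it does by its weight.
- pin_1 (a joint): Spring sensing pin of station 1, 8 mm thick, stands 5 mm proud of the bed; 0 up, 0.005 m pressed flush. It takes about 0.8 N to hold down, which a jar standing on it does by its weight.
- pin_2 (a joint): Spring sensing pin of station 2, 8 mm thick, stands 5 mm proud of the bed; 0 up, 0.005 m pressed flush. It takes about 0.8 N to hold down, which a jar standing on it does by its weight.
- pin_3 (a joint): Spring sensing pin of station 3, 8 mm thick, stands 5 mm proud of the bed; 0 up, 0.005 m pressed flush. It takes about 0.8 N to hold down, which a jar standing on it does by its weight.
- crank_axis (a point): Point on the vertical axis of the crank, 85 mm above the worktop, over the gearbox at the end of the bed (gearbox 54 x 50 mm, top 58 mm above the worktop, its middle 96 mm beyond station 3; a drive housing 24 mm wide and 38 mm high runs from it 105 mm to the back). Axes are the coder's.
- crank (a joint): Crank angle, rad, 0 to 6.283 (stops at both ends): 0 with the arm pointing to the coder's front (-x) and the print carriage home at the crank end of its rail; grows clockwise seen from above; one full turn, 6.283, takes the carriage to the far end. Turns easily (about 1 N at the handle) and stays where it is left. The arm is 14 mm wide, its top 74 mm above the worktop.
- handle_hinge (a point): Pivot of the folding handle at the end of the crank arm, 60 mm from the crank's axis and 85 mm above the worktop; goes round with the arm.
- handle (a joint): Folding angle of the crank's handle, rad: 0 folded flat over the arm, pointing from the pivot back over the crank's axis; 1.571 upright (working position, a stop). Friction holds it at any angle (about 0.12 N m).
- grip_point (a point): Point on the middle line of the handle's black round grip, 48 mm from the pivot. The grip is 18 mm thick, free to spin about its own length, and reaches from 12 to 70 mm from the pivot.
- stock_corner (a point): Bystander, fixed: top of the near right corner of a dense block of upright oil bottles, 194 mm high, that fills the worktop left of the coder and jars. From this corner its right face runs 0.58 m straight to the back along world direction (0.87, -0.5); bottles fill all to the left of that face, and three more stand behind the coder. Pass over or round it; from the start pose, over it.
- whetstone: Bystander: black stone block 52 x 78 x 21 mm, lying on the worktop; origin at its underside's middle. Not part of the job.
- cap_a: Bystander: black screw cap, 30 mm wide, 26 high, lying on the worktop; origin at its underside's middle. Not part of the job.
- cap_b: Bystander: black screw cap, 30 mm wide, 26 high, lying on the worktop; origin at its underside's middle. Not part of the job.

How it is judged:
On the way, in this order (a step that is already met when the one before it is completed fails the run):
1. every jar stands on a pressed sensing pin and the crank's handle is unfolded upright (in either order) (((horizontal distance between jar_0_centre and station_0 below 0.014 m and value of joint pin_0 above 0.004 m and angle between jar_0_centre's own z axis and vertical below 0.1 rad) or (horizontal distance between jar_0_centre and station_1 below 0.014 m and value of joint pin_1 above 0.004 m and angle between jar_0_centre's own z axis and vertical below 0.1 rad) or (horizontal distance between jar_0_centre and station_2 below 0.014 m and value of joint pin_2 above 0.004 m and angle between jar_0_centre's own z axis and vertical below 0.1 rad) or (horizontal distance between jar_0_centre and station_3 below 0.014 m and value of joint pin_3 above 0.004 m and angle between jar_0_centre's own z axis and vertical below 0.1 rad)) and ((horizontal distance between jar_1_centre and station_0 below 0.014 m and value of joint pin_0 above 0.004 m and angle between jar_1_centre's own z axis and vertical below 0.1 rad) or (horizontal distance between jar_1_centre and station_1 below 0.014 m and value of joint pin_1 above 0.004 m and angle between jar_1_centre's own z axis and vertical below 0.1 rad) or (horizontal distance between jar_1_centre and station_2 below 0.014 m and value of joint pin_2 above 0.004 m and angle between jar_1_centre's own z axis and vertical below 0.1 rad) or (horizontal distance between jar_1_centre and station_3 below 0.014 m and value of joint pin_3 above 0.004 m and angle between jar_1_centre's own z axis and vertical below 0.1 rad)) and ((horizontal distance between jar_2_centre and station_0 below 0.014 m and value of joint pin_0 above 0.004 m and angle between jar_2_centre's own z axis and vertical below 0.1 rad) or (horizontal distance between jar_2_centre and station_1 below 0.014 m and value of joint pin_1 above 0.004 m and angle between jar_2_centre's own z axis and vertical below 0.1 rad) or (horizontal distance between jar_2_centre and station_2 below 0.014 m and value of joint pin_2 above 0.004 m and angle between jar_2_centre's own z axis and vertical below 0.1 rad) or (horizontal distance between jar_2_centre and station_3 below 0.014 m and value of joint pin_3 above 0.004 m and angle between jar_2_centre's own z axis and vertical below 0.1 rad)) and ((horizontal distance between jar_3_centre and station_0 below 0.014 m and value of joint pin_0 above 0.004 m and angle between jar_3_centre's own z axis and vertical below 0.1 rad) or (horizontal distance between jar_3_centre and station_1 below 0.014 m and value of joint pin_1 above 0.004 m and angle between jar_3_centre's own z axis and vertical below 0.1 rad) or (horizontal distance between jar_3_centre and station_2 below 0.014 m and value of joint pin_2 above 0.004 m and angle between jar_3_centre's own z axis and vertical below 0.1 rad) or (horizontal distance between jar_3_centre and station_3 below 0.014 m and value of joint pin_3 above 0.004 m and angle between jar_3_centre's own z axis and vertical below 0.1 rad)) and value of joint handle above 1.4 rad), for 0.2 s.
2. the crank is wound to its far end with the handle unfolded and every jar on its pin (all of step 1 and value of joint crank above 6.03 rad), for 0.2 s.
3. the crank is wound back home, with the handle still unfolded (value of joint handle above 1.4 rad and value of joint crank below 0.25 rad), for 0.2 s.
At the end, for the whole second after the job is handed in: Every jar that is present stands upright (within 0.1 rad) within 14 mm of the middle of a station, at rest, its pin pressed at least 4 mm; the crank is within 0.3 rad of home, the handle within 0.3 rad of flat; the stone and the two caps lie within 60 mm of where they were (((horizontal distance between jar_0_centre and station_0 below 0.014 m and value of joint pin_0 above 0.004 m and angle between jar_0_centre's own z axis and vertical below 0.1 rad) or (horizontal distance between jar_0_centre and station_1 below 0.014 m and value of joint pin_1 above 0.004 m and angle between jar_0_centre's own z axis and vertical below 0.1 rad) or (horizontal distance between jar_0_centre and station_2 below 0.014 m and value of joint pin_2 above 0.004 m and angle between jar_0_centre's own z axis and vertical below 0.1 rad) or (horizontal distance between jar_0_centre and station_3 below 0.014 m and value of joint pin_3 above 0.004 m and angle between jar_0_centre's own z axis and vertical below 0.1 rad)) and ((horizontal distance between jar_1_centre and station_0 below 0.014 m and value of joint pin_0 above 0.004 m and angle between jar_1_centre's own z axis and vertical below 0.1 rad) or (horizontal distance between jar_1_centre and station_1 below 0.014 m and value of joint pin_1 above 0.004 m and angle between jar_1_centre's own z axis and vertical below 0.1 rad) or (horizontal distance between jar_1_centre and station_2 below 0.014 m and value of joint pin_2 above 0.004 m and angle between jar_1_centre's own z axis and vertical below 0.1 rad) or (horizontal distance between jar_1_centre and station_3 below 0.014 m and value of joint pin_3 above 0.004 m and angle between jar_1_centre's own z axis and vertical below 0.1 rad)) and ((horizontal distance between jar_2_centre and station_0 below 0.014 m and value of joint pin_0 above 0.004 m and angle between jar_2_centre's own z axis and vertical below 0.1 rad) or (horizontal distance between jar_2_centre and station_1 below 0.014 m and value of joint pin_1 above 0.004 m and angle between jar_2_centre's own z axis and vertical below 0.1 rad) or (horizontal distance between jar_2_centre and station_2 below 0.014 m and value of joint pin_2 above 0.004 m and angle between jar_2_centre's own z axis and vertical below 0.1 rad) or (horizontal distance between jar_2_centre and station_3 below 0.014 m and value of joint pin_3 above 0.004 m and angle between jar_2_centre's own z axis and vertical below 0.1 rad)) and ((horizontal distance between jar_3_centre and station_0 below 0.014 m and value of joint pin_0 above 0.004 m and angle between jar_3_centre's own z axis and vertical below 0.1 rad) or (horizontal distance between jar_3_centre and station_1 below 0.014 m and value of joint pin_1 above 0.004 m and angle between jar_3_centre's own z axis and vertical below 0.1 rad) or (horizontal distance between jar_3_centre and station_2 below 0.014 m and value of joint pin_2 above 0.004 m and angle between jar_3_centre's own z axis and vertical below 0.1 rad) or (horizontal distance between jar_3_centre and station_3 below 0.014 m and value of joint pin_3 above 0.004 m and angle between jar_3_centre's own z axis and vertical below 0.1 rad)) and value of joint each of crank, handle below 0.3 rad and linear speed of each of jar_0, jar_1, jar_2, jar_3 below 0.02 m/s and distance of each of whetstone, cap_a, cap_b from where it was at the start of the episode below 0.06 m); the robot touches nothing.
Of jar_0, jar_1, jar_2, jar_3 only 2 to 4 are there at a start; the rules pass over those that are not, and their reading is None.
At some moment in a run one of jar_0, jar_1, jar_2, jar_3 may be knocked a few centimetres aside while the robot is not near it.
Once in a run the grip may slacken for a moment while it holds something.
It also fails if it takes over 210 s, if anything falls off the work surface, if the arm or the gripper's body presses on something with over 40 N, if the wrist force passes 120 N, or if a joint passes its speed limit or range.

### The arm

A 6-joint arm with a two-finger parallel gripper is mounted at the origin on a cart in front of the work surface, level with it; the furniture and walls round the work are solid. World frame = base frame: x ahead of the robot, y to its left, z up, the work surface at z = 0. Lengths are in m, angles in rad, forces in N, time in s.
With the tool pointing down it reaches from about 0.3 to 0.775 m from the base axis. Payload 14.6 kg.
Tool frame: the origin (TCP) lies at the very end of the fingers, on their centre line; the grasp point (between the pads) lies 19 mm behind it; z points along the fingers, y is the direction in which the jaws open and shut (so a half turn about z gives the same grasp; the last joint's range is limited). The gripper opens to 94 mm and grips with 3 to 60 N. Pads are 16 mm wide; open, the fingers measure 119 mm over their backs; the gripper's body (75 mm by 177 mm) begins 78 mm behind the grasp point.
Start: joints at [-1.242, 0.3, 1.521, -0, 1.321, -0.067], TCP at [0.212, -0.507, 0.205] pointing down, gripper open.
Joint ranges: [-3.03, 3.03], [-0.79, 2.21], [0.23, 2.52], [-1.04, 4.18], [0, 3.07], [-2.55, 2.55]. Speed limits (rad/s): [2.22, 2.22, 2.57, 3.14, 3.14, 3.14].

### API

Orientations are given as [roll, pitch, yaw] about the fixed x, y, z axes, in that order (R = Rz(yaw) Ry(pitch) Rx(roll)).
In Python, from station import get_obs, vision, hand_in gives the robot as it stands.
- The arm moves only by the tool play_rows, never from a script. Its argument "moves" is a list of rows, each an object with "claw": the opening, from 0 (shut) to 1 (fully open); "linear": the shift along the tool's x, y, z in mm, a list of three; "turn": the turn, a rotation vector about the tool's x, y, z in rad, a list of three. In form: [{"claw": claw, "linear": [tx, ty, tz], "turn": [ax, ay, az]}, ...]. A call has 1 to 8 rows; each row is the pose to reach, as a shift and turn from the pose measured when the call began, along the tool's axes at that moment; what a row does not reach only later rows make up. A row lasts 1/8 s, in which the tool goes at most 62.5 mm and 10.7 degrees, less where a joint would pass 70% of its speed; a pose out of reach is approached as far as the arm can. A call with a gripper value outside its range is refused whole. The fingers move at their own pace and stop on an object; "force" is the grip in N (left out, the last holds). Time passes only in rows, so rows that repeat a pose let the fingers close. It gives the time, the measured TCP pose, the force and the opening at its end, in the units of the state.
- get_obs(): the state, without advancing time (a new reading comes with each control period).
- vision.camera(name): name is "scene" or "top" or "wrist"; returns the picture (384x512x3 uint8, blue, green, red); there is no depth.
- vision.camera_info(name): a dict with "camera_matrix" (3x3 intrinsics, pixels), "k1" (the pictures are not rectified: a ray, as slopes to the right and down, at radius r is drawn at 1 + k1 r^2 times it, then the intrinsics apply), "rvec" (rotation vector, rad) and "tvec" (3), from world to camera coordinates, as OpenCV has them; the wrist camera has in their place "mount" (4x4, takes a point from camera to tool coordinates, whose origin is the TCP and whose axes are the flange's). Camera axes: x right, y down, z forward; pixel columns grow to the right and rows downward; lengths in m; the calibration is good to about 2 mm. A picture is of the moment at which its call begins: read the wrist's pose just before it. camera_info takes no time and is no camera call.
- hand_in(): hands the job in, once; it reports no verdict.
The state is a dict: "time_s": time; "qpos": joint angles; "joint_vel": joint speeds; "tau": joint torques, N m; "ee_pos": TCP position; "eef_rot": TCP orientation; "force": force on the tool from outside, world axes, zero at the start; "moment": the same for the moment, N m; "grip_width": finger opening in m.
Only numpy, scipy, OpenCV 4.12 (cv2) and the standard library are available. Lean on these libraries where they do the work, as an engineer would, in place of code of your own. Each camera call takes 0.05 s, during which the arm holds its last target.

## Working session

There is one attempt and no reset: what is moved stays moved. The work goes in short steps, Python scripts to look and compute and a tool call to move; the robot and the scene stay as the last step left them, time stands still between calls to the robot, and variables do not carry over. Pictures are saved under pics/ and viewed, and the job is handed in when it is done.

Besides the shell and the picture viewer there is one more tool, called after ">>>" as name(argument=value, ...), one argument or row to a line, values as JSON. play_rows: Moves the arm, as the interface text tells. Its arguments: {"type":"object","properties":{"moves":{"type":"array","items":{"type":"object","properties":{"claw":{"type":"number"},"linear":{"type":"array","items":{"type":"number"}},"turn":{"type":"array","items":{"type":"number"}}}}},"force":{"type":"number"}},"required":["moves"]}

```bash
ls -la; mkdir -p pics
python3 - <<'E'
from station import get_obs, vision, hand_in
import cv2
print(get_obs())
for n in ("scene","top","wrist"):
    im=vision.camera(n); cv2.imwrite(f"pics/a_{n}.png",im); print(n,vision.camera_info(n))
E
```

```text
total 12
drwxr-xr-x  3 agent agent 4096 Dec  6 22:40 .
drwxr-xr-x 23 root  root  4096 Dec  6 22:40 ..
drwxr-xr-x  2 agent agent 4096 Dec  6 22:40 pics
{'time_s': 0.0, 'qpos': array([-1.24159456e+00,  3.00490861e-01,  1.52158443e+00, -1.40094467e-05,
        1.32071583e+00, -6.65902596e-02]), 'joint_vel': array([ 9.64806157e-05, -9.61876182e-04,  1.30633210e-03, -1.26246663e-03,
       -1.75451332e-04, -1.21234061e-03]), 'tau': array([-2.66621682e-04, -5.31802154e+01, -3.52730334e+01,  7.08201667e-02,
        2.44173309e-02, -7.58216947e-05]), 'ee_pos': array([ 0.21195805, -0.50722529,  0.20487408]), 'eef_rot': array([-3.14039594e+00, -6.62077278e-05,  3.95795464e-01]), 'force': array([-0.2648325 , -0.47454625, -0.14477542]), 'moment': array([ 0.01681824, -0.01036953, -0.02077177]), 'grip_width': 0.0941421774229478}
scene {'camera_matrix': array([[387.88562006,   0.        , 247.81319899],
       [  0.        , 387.88562006, 188.38513948],
       [  0.        ,   0.        ,   1.        ]]), 'k1': -0.07599455777845097, 'rvec': array([ 0.64432704, -2.38223673,  1.50948799]), 'tvec': ar
[... 218 characters left out ...]
, 'k1': -0.15387511892285413, 'rvec': array([ 2.21451175, -2.16334104,  0.13777036]), 'tvec': array([-0.21920541,  0.49264994,  1.01073063])}
wrist {'camera_matrix': array([[322.95879692,   0.        , 262.32327778],
       [  0.        , 322.95879692, 193.5180274 ],
       [  0.        ,   0.        ,   1.        ]]), 'k1': -0.003051003656088653, 'mount': array([[ 9.94628064e-04, -9.63903373e-01, -2.66250441e-01,
         7.87155786e-02],
       [ 9.99998922e-01,  6.71226302e-04,  1.30564927e-03,
         1.30550951e-03],
       [-1.07980544e-03, -2.66251453e-01,  9.63903002e-01,
        -1.78674712e-01],
       [ 0.00000000e+00,  0.00000000e+00,  0.00000000e+00,
         1.00000000e+00]])}
```

View pics/a_scene.png

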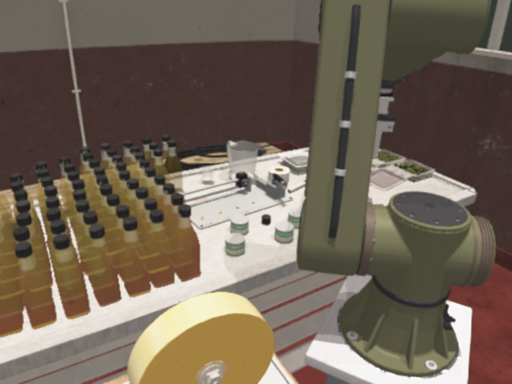

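View pics/a_top.png

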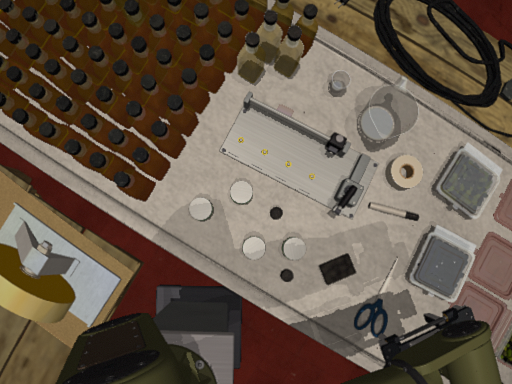

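View pics/a_wrist.png

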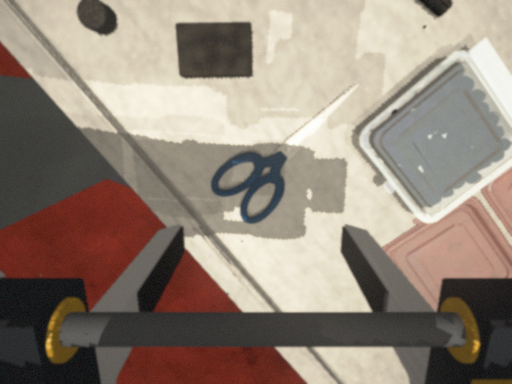

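```bash
cat > h.py <<'E'
import numpy as np, cv2
from scipy.spatial.transform import Rotation as Ro
from scipy.optimize import least_squares
from station import get_obs, vision, hand_in
def cam(name,obs=None):
    i=vision.camera_info(name); K=i["camera_matrix"];k1=i["k1"]
    if name=="wrist":
        o=obs or get_obs(); T=np.eye(4);T[:3,:3]=Ro.from_euler("xyz",o["eef_rot"]).as_matrix();T[:3,3]=o["ee_pos"]
        M=np.linalg.inv(T@i["mount"]); return K,k1,M[:3,:3],M[:3,3]
    return K,k1,Ro.from_rotvec(i["rvec"]).as_matrix(),i["tvec"]
def ray(c,uv):
    K,k1,R,t=c
    d=np.array([k1,0,0,0,0.])
    p=cv2.undistortPoints(np.array([[uv]],float),K,d)[0,0]
    v=R.T@np.array([p[0],p[1],1.]);return -R.T@t,v/np.linalg.norm(v)
def plane(c,uv,z):
    o,v=ray(c,uv);return o+v*(z-o[2])/v[2]
def proj(c,P):
    K,k1,R,t=c
    return cv2.projectPoints(np.atleast_2d(np.array(P,float)),Ro.from_matrix(R).as_rotvec(),t,K,np.array([k1,0,0,0,0.]))[0][:,0]
def tri(obs):  # list of (cam,uv)
    A=np.zeros((3,3));b=np.zeros(3);rs=[ray(c,uv) for c,uv in obs]
    for o,v in rs:
        P=np.eye(3)-np.outer(v,v);A+=P;b+=P@o
    X=np.linalg.solve(A,b);return X,[np.linalg.norm(np.cross(X-o,v)) for o,v in rs]
def toolmove(dw,obs=None):
    "world shift (m) -> tool mm"
    o=obs or get_obs();return np.round(Ro.from_euler("xyz",o["eef_rot"]).inv().apply(np.array(dw))*1000,1)
def snap(name,fn):
    o=get_obs();im=vision.camera(name);cv2.imwrite("pics/"+fn,im);return o,im
def crop(im,x0,y0,x1,y1,s,fn):
    cv2.imwrite("pics/"+fn,cv2.resize(im[y0:y1,x0:x1],None,fx=s,fy=s,interpolation=cv2.INTER_CUBIC))
E
python3 - <<'E'
from h import *
c=cam("top")
print(proj(c,[[0,0,0],[.5,0,0],[.5,-.3,0]]))
for uv in [(201,209),(241,192),(254,247),(293,248)]: print("jar",plane(c,uv,.043).round(3))
for uv in [(276,213),(287,275)]: print("cap",plane(c,uv,.026).round(3))
for uv in [(240,140),(265,152),(288,164),(311,177)]: print("pin",plane(c,uv,.013).round(3))
print("stone",plane(c,(337,268),.02).round(3))
im=cv2.imread("pics/a_top.png");crop(im,180,80,400,290,3.6,"b_top.png")
E
```

```text
[[167.40068243 392.6227718 ]
 [172.36678604 190.29405198]
 [293.31548354 193.30023741]]
jar [ 0.453 -0.077  0.043]
jar [ 0.496 -0.17   0.043]
jar [ 0.367 -0.204  0.043]
jar [ 0.366 -0.296  0.043]
cap [ 0.449 -0.256  0.026]
cap [ 0.301 -0.285  0.026]
pin [ 0.628 -0.164  0.013]
pin [ 0.6   -0.227  0.013]
pin [ 0.571 -0.284  0.013]
pin [ 0.54  -0.342  0.013]
stone [ 0.319 -0.407  0.02 ]
```

View pics/b_top.png

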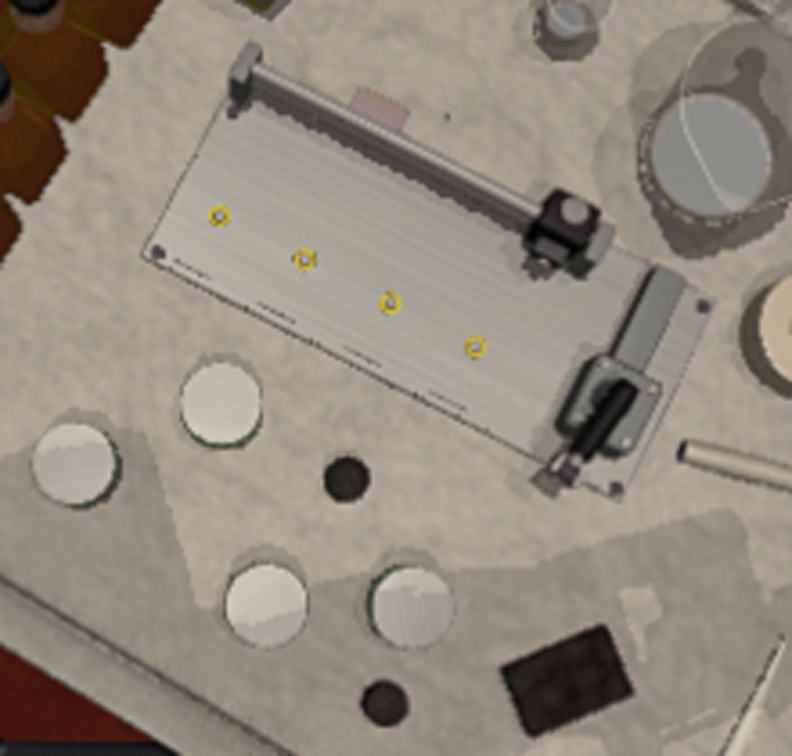

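Run:
```python
from h import *
c=cam("top")
for uv in [(126,181),(149,172),(165,142),(175,103),(190,76),(206,52),(251,40),(294,34),(269,17)]: print("cap",plane(c,uv,.194).round(3))
P=[]
for uv in [(241.1,140),(264.7,151.9),(288.3,164.2),(311.9,176.4)]: P.append(plane(c,uv,.010));print("pin",P[-1].round(4))
P=np.array(P); d=P[0]-P[3]; print(np.linalg.norm(d[:2])/3, np.arctan2(-d[0],d[1]))
for uv in [(201.1,208.9),(241.7,191.7),(254.2,248.1),(294.2,248.3)]: print("jar",plane(c,uv,.043).round(4))
im=cv2.imread("pics/a_top.png");crop(im,80,20,330,230,3.0,"b_top2.png")
im=cv2.imread("pics/a_scene.png");crop(im,170,130,330,260,4.8,"b_scene.png")
```

```text
cap [0.498 0.064 0.194]
cap [0.518 0.017 0.194]
cap [ 0.581 -0.013  0.194]
cap [ 0.664 -0.029  0.194]
cap [ 0.723 -0.057  0.194]
cap [ 0.778 -0.089  0.194]
cap [ 0.808 -0.183  0.194]
cap [ 0.826 -0.276  0.194]
cap [ 0.864 -0.221  0.194]
pin [ 0.6288 -0.167   0.01  ]
pin [ 0.6004 -0.2262  0.01  ]
pin [ 0.5711 -0.2854  0.01  ]
pin [ 0.5423 -0.3446  0.01  ]
0.06584550754770865 -0.4531270249742535
jar [ 0.4535 -0.077   0.043 ]
jar [ 0.4967 -0.1719  0.043 ]
jar [ 0.3642 -0.2045  0.043 ]
jar [ 0.3655 -0.2991  0.043 ]
```

View pics/b_top2.png

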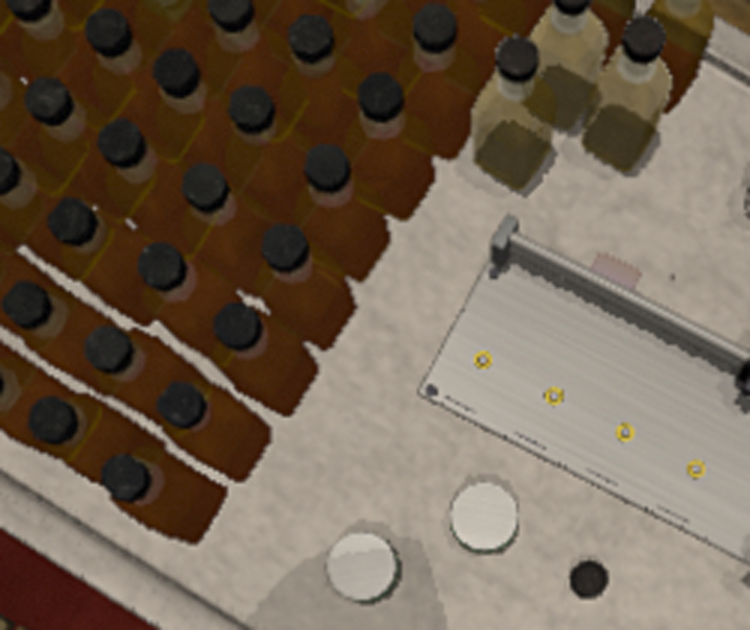

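View pics/b_scene.png

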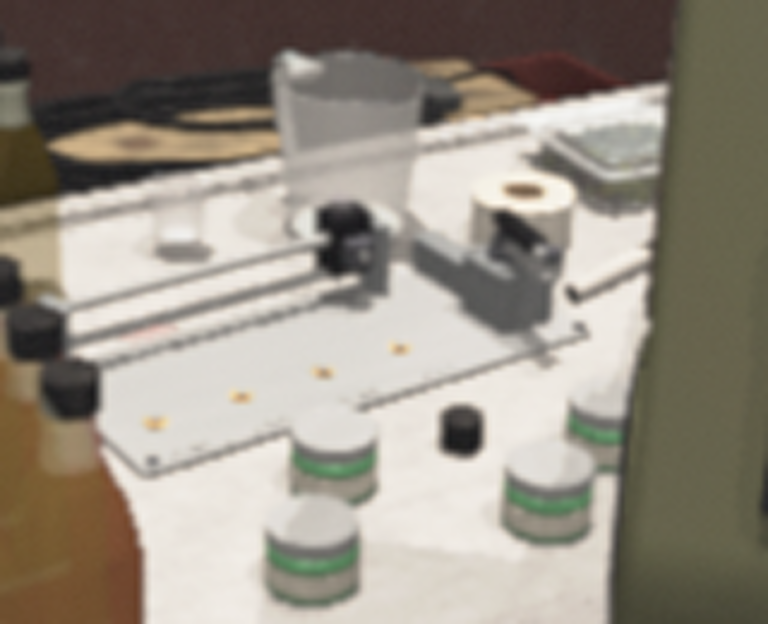

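Run:
```python
from h import *
t=cam("top");s=cam("scene")
for n,a,b in [("jar a",(201.1,208.9),(235,238.8)),("jar b",(241.7,191.7),(240,220)),("jar c",(254.2,248.1),(284.2,227.9)),
 ("p0",(241.1,140),(202.3,218.3)),("p1",(264.7,151.9),(220.2,212.7)),("p2",(288.3,164.2),(237.3,207.7)),("p3",(311.9,176.4),(253.3,202.7))]:
    X,e=tri([(t,a),(s,b)]);print(n,X.round(4),np.round(e,4))
for uv in [(148,200),(170,167),(198,117),(225,75)]: print(plane(t,uv,0).round(3))
```

```text
jar a [ 0.4545 -0.0762  0.039 ] [0.0009 0.0009]
jar b [ 0.4966 -0.1722  0.0382] [0.0007 0.0007]
jar c [ 0.3646 -0.2045  0.0362] [0.0007 0.0007]
p0 [ 0.63   -0.1668  0.0055] [0.0003 0.0003]
p1 [ 0.6013 -0.2263  0.0061] [0.0002 0.0002]
p2 [ 0.572  -0.2858  0.0058] [0.0001 0.0001]
p3 [ 0.5431 -0.345   0.0063] [0.0004 0.0004]
[0.474 0.06  0.   ]
[0.558 0.008 0.   ]
[ 0.687 -0.057  0.   ]
[ 0.801 -0.121  0.   ]
```

Run:
```python
from h import *
print(toolmove([.5-.212,-.22+.507,.045]))
```

```text
[ 376.4 -153.8  -44.8]
```

>>> play_rows(
  moves=[
    {"claw":0.8,"linear":[50,-20,-45],"turn":[0,0,-0.18]},
    {"claw":0.8,"linear":[105,-43,-45],"turn":[0,0,-0.36]},
    {"claw":0.8,"linear":[160,-66,-45],"turn":[0,0,-0.54]},
    {"claw":0.8,"linear":[215,-88,-45],"turn":[0,0,-0.716]},
    {"claw":0.8,"linear":[270,-111,-45],"turn":[0,0,-0.716]},
    {"claw":0.8,"linear":[325,-133,-45],"turn":[0,0,-0.716]},
    {"claw":0.8,"linear":[376,-154,-45],"turn":[0,0,-0.716]},
    {"claw":0.8,"linear":[376,-154,-45],"turn":[0,0,-0.716]},
  ],
)

```text
time_s: 1.15
ee_pos: [0.5012, -0.2177, 0.2496]
eef_rot: [-3.14, -0.001, 1.116]
force: [-0.2, -1.0, -0.3]
grip_width: 0.0751
```

Run:
```python
from h import *
o=get_obs();print(o["time_s"],o["ee_pos"],o["eef_rot"],o["qpos"].round(3),o["grip_width"])
o,im=snap("wrist","c_w.png"); np.save("c_w.npy",np.r_[o["ee_pos"],o["eef_rot"]])
crop(im,0,0,512,384,1.56,"c_w2.png")
```

```text
1.15 [ 0.5011574  -0.21772606  0.2496002 ] [-3.14005345e+00 -8.97340812e-04  1.11595956e+00] [-4.770e-01  2.620e-01  1.466e+00  1.000e-03  1.415e+00 -2.300e-02] 0.07510327696751333
```

View pics/c_w2.png

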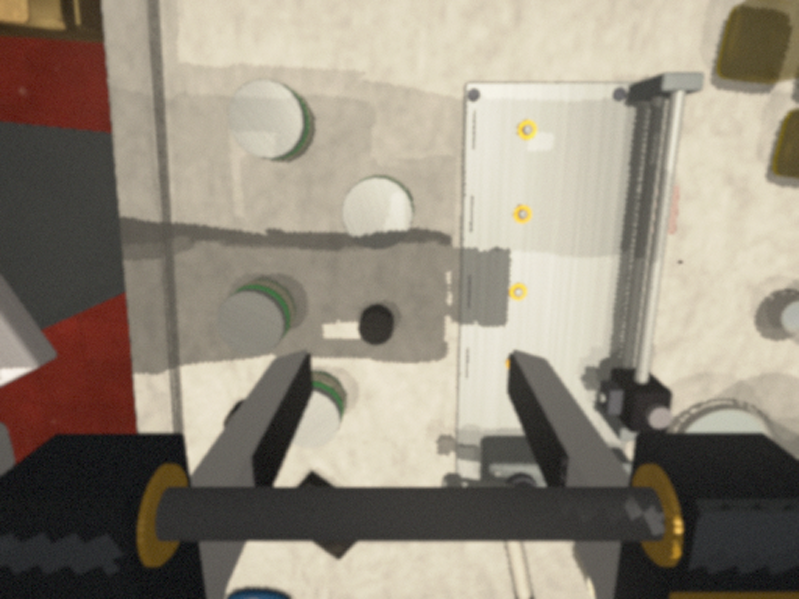

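Run:
```python
from h import *
a=np.load("c_w.npy");w=cam("wrist",{"ee_pos":a[:3],"eef_rot":a[3:]});t=cam("top");s=1.56
for n,uvt,uw,z in [("a",(201.1,208.9),(267,119.5),.043),("b",(241.7,191.7),(378,208),.043),("c",(254.2,248.1),(252,321),.043),
 ("p0",(241.1,140),(527,130),.011),("p1",(264.7,151.9),(522,214),.011),("p2",(288.3,164.2),(518,291),.011)]:
    u=(uw[0]/s,uw[1]/s)
    X,e=tri([(t,uvt),(w,u)]);print(n,X.round(4),np.round(e,4),"wplane",plane(w,u,z).round(4),"tplane",plane(t,uvt,z).round(4))
```

```text
a [ 0.4545 -0.0748  0.0282] [0.0007 0.0007] wplane [ 0.4578 -0.0769  0.043 ] tplane [ 0.4535 -0.077   0.043 ]
b [ 0.499  -0.1707  0.0155] [0.0011 0.0011] wplane [ 0.5012 -0.1682  0.043 ] tplane [ 0.4967 -0.1719  0.043 ]
c [ 0.3638 -0.2053  0.0293] [0.0004 0.0004] wplane [ 0.3699 -0.2037  0.043 ] tplane [ 0.3642 -0.2045  0.043 ]
p0 [ 0.6273 -0.1669  0.022 ] [0.0011 0.0011] wplane [ 0.6309 -0.1672  0.011 ] tplane [ 0.6285 -0.167   0.011 ]
p1 [ 0.6021 -0.2267  0.0055] [0.0009 0.0009] wplane [ 0.6022 -0.2259  0.011 ] tplane [ 0.6002 -0.2262  0.011 ]
p2 [ 0.5734 -0.2865  0.004 ] [0.0014 0.0014] wplane [ 0.5741 -0.2847  0.011 ] tplane [ 0.571  -0.2853  0.011 ]
```

```bash
cat >> h.py <<'E'
def go(*pts):
    o=get_obs();print(o["time_s"],o["ee_pos"].round(4),o["eef_rot"].round(3),o["grip_width"].round(4))
    for p in pts: print(p,toolmove(np.array(p)-o["ee_pos"],o))
E
python3 - <<'E'
from h import *
go((.456,-.077,.09),(.456,-.077,.01))
E
```

```text
Traceback (most recent call last):
  File "h.py", line 34, in go
    o=get_obs();print(o["time_s"],o["ee_pos"].round(4),o["eef_rot"].round(3),o["grip_width"].round(4))
                                                                             ^^^^^^^^^^^^^^^^^^^^^
AttributeError: 'float' object has no attribute 'round'
```

```bash
sed -i 's/o\["grip_width"\].round(4)/round(o["grip_width"],4)/' h.py
python3 - <<'E'
from h import *
go((.456,-.077,.09),(.456,-.077,.01))
E
```

```text
1.2 [ 0.5001 -0.2191  0.2497] [-3.140e+00 -1.000e-03  1.114e+00] 0.0753
(0.456, -0.077, 0.09) [ 108.1 -102.   159.9]
(0.456, -0.077, 0.01) [ 108.  -101.9  239.9]
```

>>> play_rows(
  moves=[
    {"claw":0.8,"linear":[36,-34,40]},
    {"claw":0.8,"linear":[72,-68,80]},
    {"claw":0.8,"linear":[100,-95,120]},
    {"claw":0.8,"linear":[108,-102,150]},
    {"claw":0.8,"linear":[108,-102,180]},
    {"claw":0.8,"linear":[108,-102,180]},
  ],
)

```text
schema error: expected keys claw, linear, turn
```

Run:
```python
from h import *
go((.456,-.077,.01))
o,im=snap("wrist","d_w.png");w=cam("wrist",o);print(proj(w,[[.456,-.077,.043]]))
```

```text
1.2 [ 0.5001 -0.2191  0.2497] [-3.140e+00 -1.000e-03  1.114e+00] 0.0753
(0.456, -0.077, 0.01) [ 108.  -101.9  239.9]
[[169.84578146  75.88832606]]
```

View pics/d_w.png

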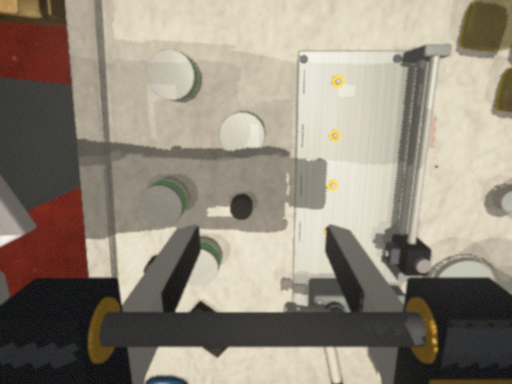

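>>> play_rows(
  moves=[
    {"claw":0.8,"linear":[36,-34,40],"turn":[0,0,0]},
    {"claw":0.8,"linear":[72,-68,80],"turn":[0,0,0]},
    {"claw":0.8,"linear":[100,-95,120],"turn":[0,0,0]},
    {"claw":0.8,"linear":[108,-102,150],"turn":[0,0,0]},
    {"claw":0.8,"linear":[108,-102,180],"turn":[0,0,0]},
    {"claw":0.8,"linear":[108,-102,180],"turn":[0,0,0]},
  ],
)

```text
time_s: 2.0
ee_pos: [0.4542, -0.0786, 0.0689]
eef_rot: [-3.137, 0.0, 1.111]
force: [0.5, -0.2, 0.3]
grip_width: 0.0751
```

Run:
```python
from h import *
go((.456,-.077,.01))
o,im=snap("wrist","d_w2.png");w=cam("wrist",o);print(proj(w,[[.456,-.077,.043]]))
```

```text
2.0 [ 0.4542 -0.0786  0.0689] [-3.137  0.     1.111] 0.0751
(0.456, -0.077, 0.01) [ 2.3  1.2 58.8]
[[260.9221253 220.2539871]]
```

View pics/d_w2.png

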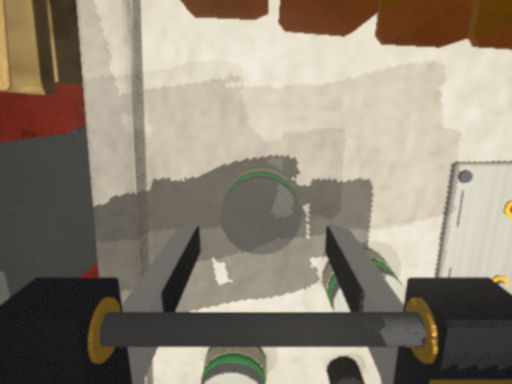

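Run:
```python
from h import *
o=get_obs();w=cam("wrist",o);print(plane(w,(260,212),.043)); print(proj(w,[o["ee_pos"]]))
im=cv2.imread("pics/d_w2.png");crop(im,190,150,350,260,4.8,"d_w3.png")
```

```text
[ 0.45881514 -0.07207158  0.043     ]
[[259.08323283 238.8315174 ]]
```

View pics/d_w3.png

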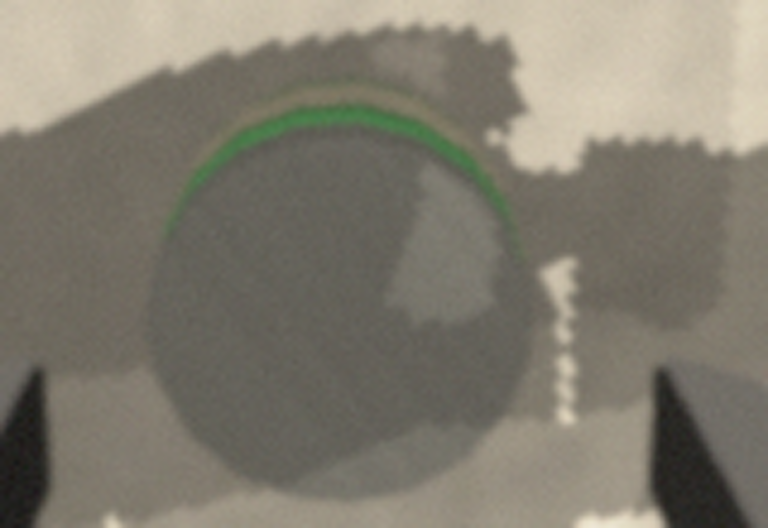

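>>> play_rows(
  moves=[
    {"claw":0.8,"linear":[4,1,30],"turn":[0,0,0]},
    {"claw":0.8,"linear":[4,1,59],"turn":[0,0,0]},
    {"claw":0.5,"linear":[4,1,59],"turn":[0,0,0]},
    {"claw":0.4,"linear":[4,1,59],"turn":[0,0,0]},
    {"claw":0.4,"linear":[4,1,59],"turn":[0,0,0]},
    {"claw":0.4,"linear":[4,1,59],"turn":[0,0,0]},
  ],
  force=25,
)

```text
time_s: 2.8
ee_pos: [0.4585, -0.076, 0.0128]
eef_rot: [3.141, -0.0, 1.111]
force: [-3.7, -1.0, 8.9]
grip_width: 0.0555
```

Run:
```python
from h import *
go((.630,-.167,.09),(.630,-.167,.018))
print(get_obs()["force"])
```

```text
2.8 [ 0.4585 -0.076   0.0128] [ 3.141 -0.     1.111] 0.0555
(0.63, -0.167, 0.09) [ -5.4 194.1 -77.2]
(0.63, -0.167, 0.018) [ -5.5 194.1  -5.2]
[-3.67068831 -0.96438596  8.8557909 ]
```

>>> play_rows(
  moves=[
    {"claw":0.4,"linear":[0,0,-25],"turn":[0,0,0]},
    {"claw":0.4,"linear":[0,20,-77],"turn":[0,0,0]},
    {"claw":0.4,"linear":[-3,70,-77],"turn":[0,0,0]},
    {"claw":0.4,"linear":[-5,120,-77],"turn":[0,0,0]},
    {"claw":0.4,"linear":[-7,170,-77],"turn":[0,0,0]},
    {"claw":0.4,"linear":[-7,194,-77],"turn":[0,0,0]},
    {"claw":0.4,"linear":[-7,194,-60],"turn":[0,0,0]},
    {"claw":0.4,"linear":[-7,194,-50],"turn":[0,0,0]},
  ],
)

```text
time_s: 3.8
ee_pos: [0.6281, -0.1678, 0.0614]
eef_rot: [-3.14, -0.0, 1.111]
force: [-0.1, 0.5, -1.6]
grip_width: 0.0559
```

Run:
```python
from h import *
go((.630,-.167,.021))
o,im=snap("wrist","e_w.png");print(o["force"]); w=cam("wrist",o);print(proj(w,[[.630,-.167,.1-.019-.01],[.630,-.167,.008]]))
```

```text
3.8 [ 0.6281 -0.1678  0.0614] [-3.14  -0.     1.111] 0.0559
(0.63, -0.167, 0.021) [ 1.6  1.5 40.4]
[-0.11049469  0.51763115 -1.62100398]
[[261.32647623 243.11361623]
 [261.60423879 208.49580073]]
```

View pics/e_w.png

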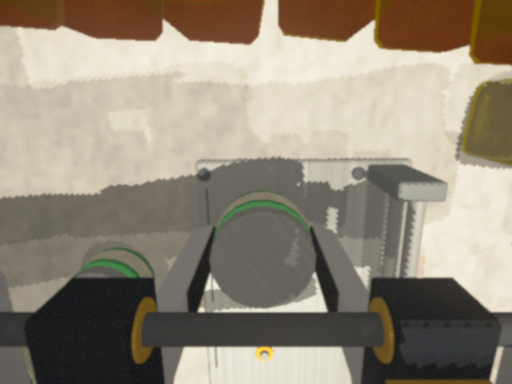

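Run:
```python
from h import *
o=get_obs();w=cam("wrist",o);print(plane(w,(263,256),.0916),plane(w,(264.5,353),.012), plane(w,(205,174),.009),plane(w,(359,173),.009))
```

```text
[ 0.63161386 -0.16470219  0.0916    ] [ 0.57550933 -0.2815399   0.012     ] [ 0.60452541 -0.12431192  0.009     ] [ 0.70519323 -0.17308535  0.009     ]
```

>>> play_rows(
  moves=[
    {"claw":0.4,"linear":[2,2,20],"turn":[0,0,0]},
    {"claw":0.4,"linear":[2,2,35],"turn":[0,0,0]},
    {"claw":0.4,"linear":[2,2,40],"turn":[0,0,0]},
    {"claw":0.4,"linear":[2,2,41],"turn":[0,0,0]},
    {"claw":0.4,"linear":[2,2,41],"turn":[0,0,0]},
  ],
)

```text
time_s: 4.47
ee_pos: [0.6295, -0.1661, 0.0205]
eef_rot: [-3.136, 0.0, 1.112]
force: [-12.6, 5.5, 17.1]
grip_width: 0.056
```

Run:
```python
from h import *
go((.630,-.167,.021));print(get_obs()["force"])
```

```text
4.475 [ 0.6295 -0.1661  0.0205] [-3.136  0.     1.112] 0.056
(0.63, -0.167, 0.021) [-0.6  0.8 -0.5]
[-12.57980259   5.45180587  17.07508701]
```

>>> play_rows(
  moves=[
    {"claw":0.4,"linear":[0,0,-1],"turn":[0,0,0]},
    {"claw":0.75,"linear":[0,0,-1],"turn":[0,0,0]},
    {"claw":0.75,"linear":[0,0,-1],"turn":[0,0,0]},
    {"claw":0.75,"linear":[0,0,-25],"turn":[0,0,0]},
    {"claw":0.75,"linear":[0,0,-60],"turn":[0,0,0]},
    {"claw":0.75,"linear":[0,0,-60],"turn":[0,0,0]},
  ],
)

```text
time_s: 5.22
ee_pos: [0.6311, -0.1667, 0.0832]
eef_rot: [-3.141, -0.001, 1.112]
force: [-0.2, 0.1, -0.1]
grip_width: 0.0704
```

Run:
```python
from h import *
go((.499,-.170,.09),(.499,-.170,.012))
o,im=snap("wrist","f_w.png");print(o["force"]); w=cam("wrist",o);print(proj(w,[[.630,-.167,.051],[.601,-.226,.011],[.573,-.285,.011]]))
```

```text
5.225 [ 0.6311 -0.1667  0.0832] [-3.141e+00 -1.000e-03  1.112e+00] 0.0704
(0.499, -0.17, 0.09) [ -61.5 -117.    -6.8]
(0.499, -0.17, 0.012) [ -61.5 -116.9   71.2]
[-0.22457788  0.14515244 -0.06174562]
[[258.27209656 221.22005369]
 [259.12669253 276.38819405]
 [260.37090396 339.75100066]]
```

View pics/f_w.png

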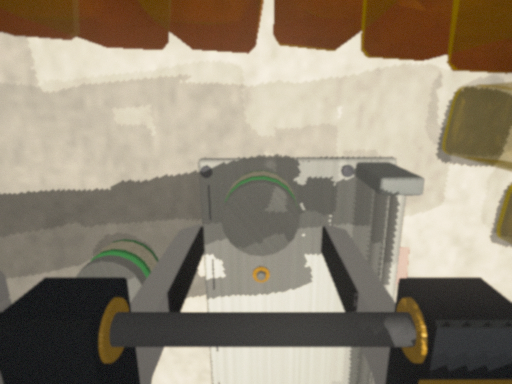

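>>> play_rows(
  moves=[
    {"claw":0.8,"linear":[-20,-40,-10],"turn":[0,0,0]},
    {"claw":0.8,"linear":[-45,-85,-7],"turn":[0,0,0]},
    {"claw":0.8,"linear":[-61,-117,5],"turn":[0,0,0]},
    {"claw":0.8,"linear":[-61,-117,5],"turn":[0,0,0]},
  ],
)

```text
time_s: 5.78
ee_pos: [0.4959, -0.169, 0.0751]
eef_rot: [-3.135, 0.0, 1.111]
force: [1.0, 0.4, 0.7]
grip_width: 0.0755
```

Run:
```python
from h import *
go((.499,-.170,.012))
o,im=snap("wrist","g_w.png");print(o["force"]); w=cam("wrist",o);print(proj(w,[[.499,-.17,.043]]))
crop(im,180,150,360,285,4.4,"g_w2.png")
```

```text
5.775 [ 0.4959 -0.169   0.0751] [-3.135  0.     1.111] 0.0755
(0.499, -0.17, 0.012) [ 0.5  3.6 63.1]
[1.02096887 0.40827816 0.66202649]
[[264.41520384 219.5741424 ]]
```

View pics/g_w2.png

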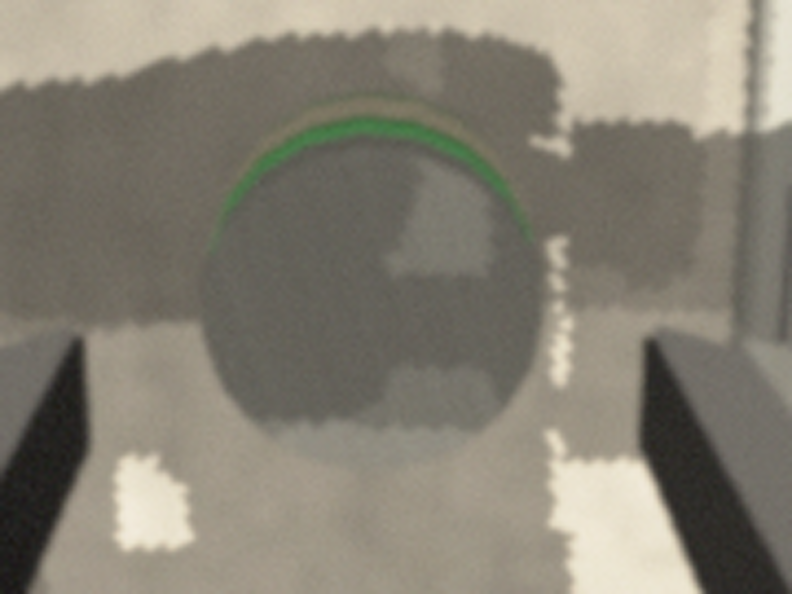

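>>> play_rows(
  moves=[
    {"claw":0.8,"linear":[0,3,30],"turn":[0,0,0]},
    {"claw":0.8,"linear":[0,3,60],"turn":[0,0,0]},
    {"claw":0.8,"linear":[0,3,61],"turn":[0,0,0]},
    {"claw":0.4,"linear":[0,3,61],"turn":[0,0,0]},
    {"claw":0.4,"linear":[0,3,61],"turn":[0,0,0]},
    {"claw":0.4,"linear":[0,3,61],"turn":[0,0,0]},
  ],
)

```text
time_s: 6.58
ee_pos: [0.5005, -0.1705, 0.0159]
eef_rot: [-3.138, -0.0, 1.111]
force: [-2.4, 1.2, 6.0]
grip_width: 0.0557
```

Run:
```python
from h import *
go((.601,-.226,.085),(.601,-.226,.021));print(get_obs()["force"])
```

```text
6.575 [ 0.5005 -0.1705  0.0159] [-3.138 -0.     1.111] 0.0557
(0.601, -0.226, 0.085) [ -5.1 114.5 -69.6]
(0.601, -0.226, 0.021) [ -5.1 114.7  -5.6]
[-2.36492253  1.18242362  5.98125117]
```

>>> play_rows(
  moves=[
    {"claw":0.4,"linear":[0,0,-25],"turn":[0,0,0]},
    {"claw":0.4,"linear":[0,15,-65],"turn":[0,0,0]},
    {"claw":0.4,"linear":[-2,65,-65],"turn":[0,0,0]},
    {"claw":0.4,"linear":[-5,105,-65],"turn":[0,0,0]},
    {"claw":0.4,"linear":[-5,114,-65],"turn":[0,0,0]},
    {"claw":0.4,"linear":[-5,114,-40],"turn":[0,0,0]},
    {"claw":0.4,"linear":[-5,114,-20],"turn":[0,0,0]},
    {"claw":0.4,"linear":[-5,114,-20],"turn":[0,0,0]},
  ],
)

```text
time_s: 7.58
ee_pos: [0.5994, -0.225, 0.0338]
eef_rot: [-3.135, -0.0, 1.111]
force: [-0.7, -0.1, -1.7]
grip_width: 0.0556
```

Run:
```python
from h import *
go((.601,-.226,.024));print(get_obs()["force"])
o,im=snap("wrist","h_w.png")
w=cam("wrist",o);zl=o["ee_pos"][2]-.0159+.043;x=o["ee_pos"].copy();x[2]=zl;print(proj(w,[[.630,-.167,.051],x,[.573,-.285,.011]]))
```

```text
7.575 [ 0.5994 -0.225   0.0338] [-3.135 -0.     1.111] 0.0556
(0.601, -0.226, 0.024) [-0.2  2.   9.8]
[-0.69922904 -0.09332485 -1.68677476]
[[261.91777015 129.50151759]
 [258.29617971 259.93111426]
 [263.89311838 310.33774538]]
```

View pics/h_w.png

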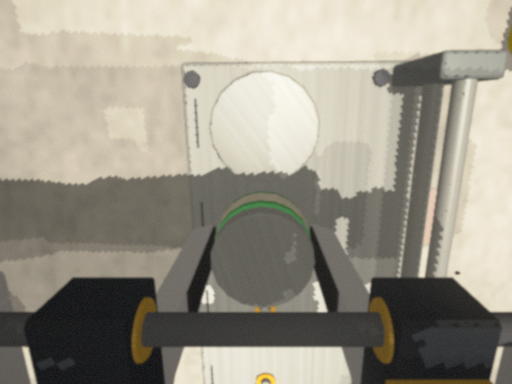

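Run:
```python
from h import *
o=get_obs();w=cam("wrist",o);zl=o["ee_pos"][2]-.0159+.043
a=plane(w,(265,123),.051);b=plane(w,(263,256),zl);c=plane(w,(264,380.5),.011);R=Ro.from_euler("z",-.455).inv()
print(a,b,c,R.apply(a-b),R.apply(b-c),R.apply(a-c))
```

```text
[ 0.63340719 -0.1652963   0.051     ] [ 0.60319298 -0.22438247  0.06231304] [ 0.54560684 -0.34281974  0.011     ] [ 0.0011741   0.06635281 -0.01131304] [-0.00032133  0.13169452  0.05131304] [0.00085278 0.19804733 0.04      ]
```

Spot on. Lower, release, retreat.

>>> play_rows(
  moves=[
    {"claw":0.4,"linear":[0,1,8],"turn":[0,0,0]},
    {"claw":0.4,"linear":[0,1,10],"turn":[0,0,0]},
    {"claw":0.4,"linear":[0,1,10],"turn":[0,0,0]},
    {"claw":0.75,"linear":[0,1,10],"turn":[0,0,0]},
    {"claw":0.75,"linear":[0,1,10],"turn":[0,0,0]},
    {"claw":0.75,"linear":[0,1,-20],"turn":[0,0,0]},
    {"claw":0.75,"linear":[0,1,-65],"turn":[0,0,0]},
    {"claw":0.75,"linear":[0,1,-65],"turn":[0,0,0]},
  ],
)

```text
time_s: 8.62
ee_pos: [0.6029, -0.2266, 0.1043]
eef_rot: [3.14, -0.0, 1.111]
force: [-0.2, -0.6, -0.0]
grip_width: 0.0708
```

Run:
```python
from h import *
go((.367,-.204,.09));print(get_obs()["force"])
o,im=snap("wrist","i_w.png")
```

```text
8.625 [ 0.6029 -0.2266  0.1043] [ 3.14  -0.     1.111] 0.0708
(0.367, -0.204, 0.09) [ -84.4 -221.5   13.8]
[-0.21186742 -0.64792227 -0.04666361]
```

View pics/i_w.png

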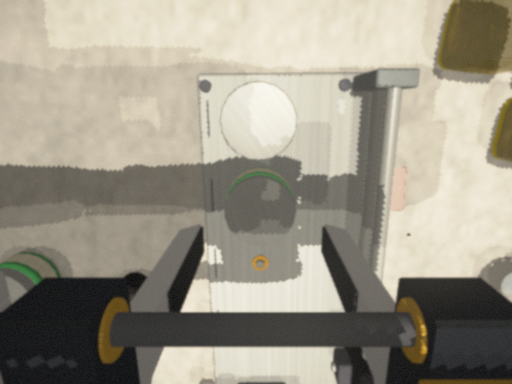

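>>> play_rows(
  moves=[
    {"claw":0.8,"linear":[-20,-55,5],"turn":[0,0,0]},
    {"claw":0.8,"linear":[-42,-110,5],"turn":[0,0,0]},
    {"claw":0.8,"linear":[-63,-165,10],"turn":[0,0,0]},
    {"claw":0.8,"linear":[-82,-212,20],"turn":[0,0,0]},
    {"claw":0.8,"linear":[-84,-221,28],"turn":[0,0,0]},
    {"claw":0.8,"linear":[-84,-221,28],"turn":[0,0,0]},
  ],
)

```text
time_s: 9.43
ee_pos: [0.3665, -0.2034, 0.0736]
eef_rot: [-3.139, -0.0, 1.111]
force: [-0.3, -0.5, 0.5]
grip_width: 0.0748
```

Run:
```python
from h import *
go((.367,-.204,.012))
o,im=snap("wrist","j_w.png");w=cam("wrist",o);print(proj(w,[[.367,-.204,.043]]))
```

```text
9.425 [ 0.3665 -0.2034  0.0736] [-3.139 -0.     1.111] 0.0748
(0.367, -0.204, 0.012) [-0.4  0.9 61.6]
[[260.6498285  221.42178644]]
```

View pics/j_w.png

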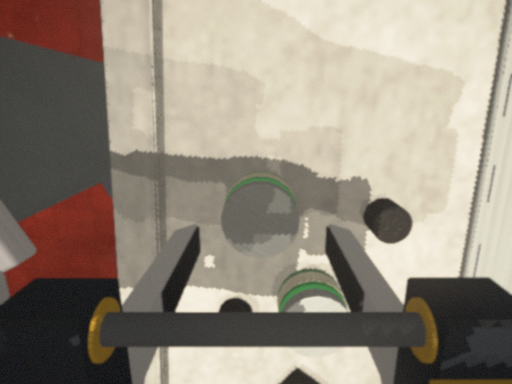

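>>> play_rows(
  moves=[
    {"claw":0.8,"linear":[1,0,30],"turn":[0,0,0]},
    {"claw":0.8,"linear":[1,0,58],"turn":[0,0,0]},
    {"claw":0.8,"linear":[1,0,60],"turn":[0,0,0]},
    {"claw":0.4,"linear":[1,0,60],"turn":[0,0,0]},
    {"claw":0.4,"linear":[1,0,60],"turn":[0,0,0]},
    {"claw":0.4,"linear":[1,0,60],"turn":[0,0,0]},
  ],
)

```text
time_s: 10.22
ee_pos: [0.3679, -0.2028, 0.0148]
eef_rot: [-3.141, -0.0, 1.111]
force: [-2.9, 1.6, 7.1]
grip_width: 0.0558
```

Run:
```python
from h import *
go((.573,-.285,.085),(.573,-.285,.021));print(get_obs()["force"])
```

```text
10.225 [ 0.3679 -0.2028  0.0148] [-3.141 -0.     1.111] 0.0558
(0.573, -0.285, 0.085) [ 17.3 220.3 -70.4]
(0.573, -0.285, 0.021) [ 17.3 220.3  -6.4]
[-2.85185226  1.56321864  7.11375238]
```

>>> play_rows(
  moves=[
    {"claw":0.4,"linear":[0,0,-25],"turn":[0,0,0]},
    {"claw":0.4,"linear":[2,20,-68],"turn":[0,0,0]},
    {"claw":0.4,"linear":[6,75,-68],"turn":[0,0,0]},
    {"claw":0.4,"linear":[10,130,-68],"turn":[0,0,0]},
    {"claw":0.4,"linear":[14,185,-68],"turn":[0,0,0]},
    {"claw":0.4,"linear":[17,218,-68],"turn":[0,0,0]},
    {"claw":0.4,"linear":[17,221,-45],"turn":[0,0,0]},
    {"claw":0.4,"linear":[17,221,-30],"turn":[0,0,0]},
  ],
)

```text
time_s: 11.22
ee_pos: [0.5732, -0.2853, 0.0433]
eef_rot: [-3.139, -0.0, 1.111]
force: [-0.7, -1.1, -1.7]
grip_width: 0.0559
```

Run:
```python
from h import *
go((.573,-.285,.023));print(get_obs()["force"])
o,im=snap("wrist","k_w.png")
w=cam("wrist",o);zl=o["ee_pos"][2]-.0148+.043;x=o["ee_pos"].copy();x[2]=zl;print(proj(w,[[.630,-.167,.051],[.601,-.226,.051],x,[.544,-.344,.011]]))
```

```text
11.225 [ 0.5732 -0.2853  0.0433] [-3.139 -0.     1.111] 0.0559
(0.573, -0.285, 0.023) [ 0.2 -0.3 20.3]
[-0.65901203 -1.14469328 -1.66514124]
[[255.08688942 -15.20341509]
 [256.03911408 128.15193893]
 [258.51064038 260.91389785]
 [259.47342278 302.60418955]]
```

View pics/k_w.png

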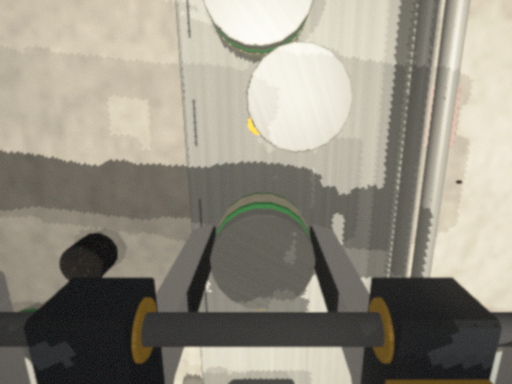

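>>> play_rows(
  moves=[
    {"claw":0.4,"linear":[0,0,12],"turn":[0,0,0]},
    {"claw":0.4,"linear":[0,0,20],"turn":[0,0,0]},
    {"claw":0.4,"linear":[0,0,20],"turn":[0,0,0]},
    {"claw":0.75,"linear":[0,0,20],"turn":[0,0,0]},
    {"claw":0.75,"linear":[0,0,20],"turn":[0,0,0]},
    {"claw":0.75,"linear":[0,0,-10],"turn":[0,0,0]},
    {"claw":0.75,"linear":[0,0,-60],"turn":[0,0,0]},
    {"claw":0.75,"linear":[0,0,-60],"turn":[0,0,0]},
  ],
)

```text
time_s: 12.28
ee_pos: [0.5742, -0.286, 0.1059]
eef_rot: [3.139, -0.0, 1.111]
force: [0.0, 0.1, -0.4]
grip_width: 0.0709
```

Run:
```python
from h import *
go((.573,-.285,.023));print(get_obs()["force"])
o,im=snap("wrist","l_w.png");crop(im,100,20,400,320,2,"l_w2.png")
w=cam("wrist",o);print(proj(w,[[.630,-.167,.051],[.601,-.226,.051],[.573,-.285,.051],[.544,-.344,.011]]))
```

```text
12.275 [ 0.5742 -0.286   0.1059] [ 3.139 -0.     1.111] 0.0709
(0.573, -0.285, 0.023) [ 0.3 -1.8 82.9]
[ 0.03021301  0.12973268 -0.43340552]
[[254.93252645  18.64535989]
 [255.65405099 121.59685216]
 [257.45208553 209.39969707]
 [258.29699319 262.79483532]]
```

View pics/l_w2.png

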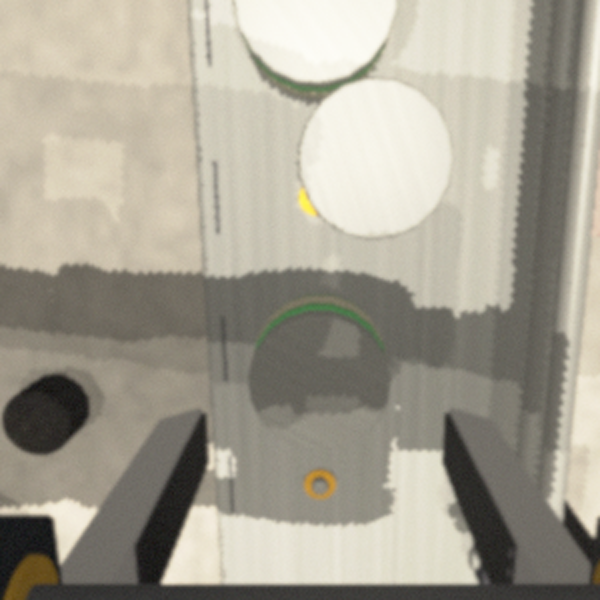

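Run:
```python
from h import *
o=get_obs()
w=cam("wrist",o);R=Ro.from_euler("z",-.455).inv()
s1=np.array([.601,-.226,.051])
for uv in [(288,99),(260,205.5)]:
  b=plane(w,uv,.051);print(b,R.apply(b-s1))
go((.615,-.218,.1))
```

```text
[ 0.62661041 -0.22154263  0.051     ] [ 2.10459905e-02  1.52586936e-02 -6.93889390e-18]
[ 0.57529853 -0.28170598  0.051     ] [ 1.39404436e-03 -6.13333362e-02 -6.93889390e-18]
12.325 [ 0.5732 -0.2855  0.1033] [-3.14  -0.     1.111] 0.0709
(0.615, -0.218, 0.1) [79.   7.5  3.3]
```

Run:
```python
from h import *
go((.6245,-.2245,.1))
```

```text
12.325 [ 0.5732 -0.2855  0.1033] [-3.14  -0.     1.111] 0.0709
(0.6245, -0.2245, 0.1) [77.4 18.9  3.3]
```

>>> play_rows(
  moves=[
    {"claw":0.72,"linear":[30,8,3],"turn":[0,0,-0.18]},
    {"claw":0.72,"linear":[65,16,3],"turn":[0,0,-0.36]},
    {"claw":0.72,"linear":[77,19,3],"turn":[0,0,-0.54]},
    {"claw":0.72,"linear":[77,19,3],"turn":[0,0,-0.72]},
    {"claw":0.72,"linear":[77,19,3],"turn":[0,0,-0.87]},
    {"claw":0.72,"linear":[77,19,3],"turn":[0,0,-0.87]},
  ],
)

```text
time_s: 13.08
ee_pos: [0.624, -0.2246, 0.0989]
eef_rot: [-3.14, -0.002, 1.98]
force: [0.4, 0.0, -0.2]
grip_width: 0.0676
```

Run:
```python
from h import *
go((.6245,-.2245,.024))
o,im=snap("wrist","m_w.png")
w=cam("wrist",o);print(proj(w,[[.630,-.167,.051],[.6245,-.2245,.051],[.573,-.285,.051]]))
```

```text
13.075 [ 0.624  -0.2246  0.0989] [-3.14e+00 -2.00e-03  1.98e+00] 0.0676
(0.6245, -0.2245, 0.024) [-0.3  0.7 74.9]
[[301.58881054 142.46115898]
 [261.5385985  211.179099  ]
 [168.74323993 254.2804678 ]]
```

View pics/m_w.png

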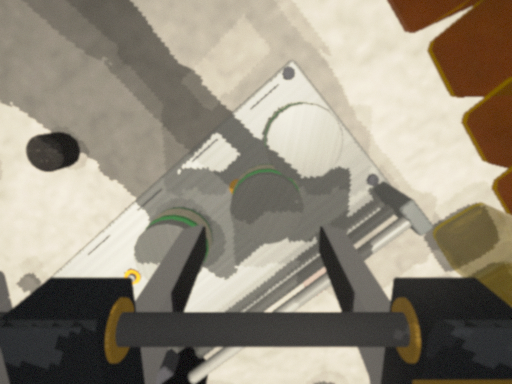

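Run:
```python
from h import *
im=cv2.imread("pics/m_w.png");crop(im,120,90,370,280,3.2,"m_w2.png")
```

```text
(no output)
```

View pics/m_w2.png

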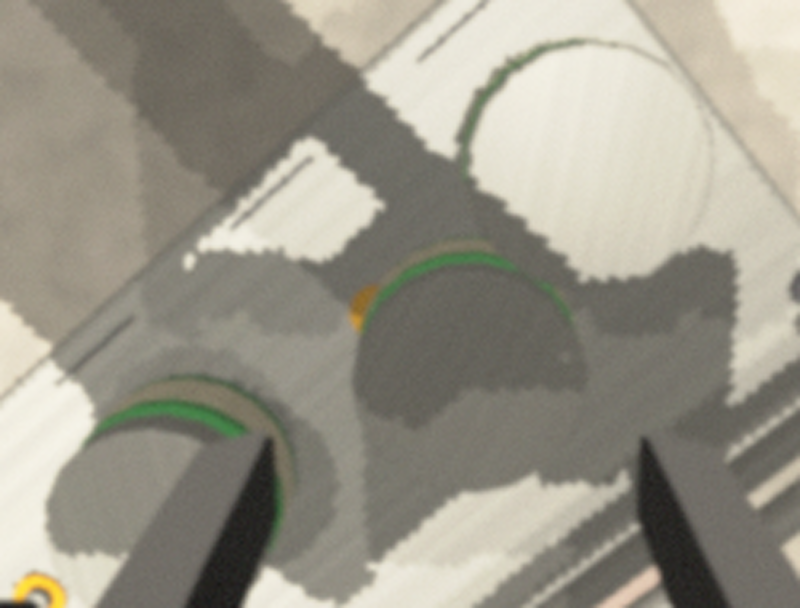

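>>> play_rows(
  moves=[
    {"claw":0.72,"linear":[0,2,30],"turn":[0,0,0]},
    {"claw":0.72,"linear":[0,2,60],"turn":[0,0,0]},
    {"claw":0.72,"linear":[0,2,74],"turn":[0,0,0]},
    {"claw":0.72,"linear":[0,2,75],"turn":[0,0,0]},
    {"claw":0.4,"linear":[0,2,75],"turn":[0,0,0]},
    {"claw":0.4,"linear":[0,2,75],"turn":[0,0,0]},
    {"claw":0.4,"linear":[0,2,75],"turn":[0,0,0]},
  ],
)

```text
time_s: 14.0
ee_pos: [0.6263, -0.2241, 0.0254]
eef_rot: [-3.141, -0.001, 1.978]
force: [-0.2, 0.3, 6.3]
grip_width: 0.0554
```

Run:
```python
from h import *
go((.601,-.226,.05),(.601,-.226,.024));print(get_obs()["force"])
```

```text
14.0 [ 0.6263 -0.2241  0.0254] [-3.141e+00 -1.000e-03  1.978e+00] 0.0554
(0.601, -0.226, 0.05) [  8.3 -24.  -24.6]
(0.601, -0.226, 0.024) [  8.3 -24.    1.4]
[-0.21989351  0.29165096  6.28726097]
```

>>> play_rows(
  moves=[
    {"claw":0.4,"linear":[0,0,-15],"turn":[0,0,0]},
    {"claw":0.4,"linear":[2,-4,-25],"turn":[0,0,0]},
    {"claw":0.4,"linear":[8,-24,-25],"turn":[0,0,0]},
    {"claw":0.4,"linear":[8,-24,-22],"turn":[0,0,0]},
    {"claw":0.4,"linear":[8,-24,-22],"turn":[0,0,0]},
  ],
)

```text
time_s: 14.62
ee_pos: [0.6013, -0.2262, 0.0475]
eef_rot: [-3.141, -0.001, 1.978]
force: [0.6, 0.3, -2.6]
grip_width: 0.0558
```

Run:
```python
from h import *
go((.601,-.226,.0255));print(get_obs()["force"])
o,im=snap("wrist","n_w.png");crop(im,100,70,400,290,2.6,"n_w2.png")
w=cam("wrist",o);z=o["ee_pos"][2]-.0254+.051;print(proj(w,[[.630,-.167,.051],[*o["ee_pos"][:2],z],[.573,-.285,.051]]))
```

```text
14.625 [ 0.6013 -0.2262  0.0475] [-3.141e+00 -1.000e-03  1.978e+00] 0.0558
(0.601, -0.226, 0.0255) [ 0.3 -0.2 22. ]
[ 0.64687941  0.28347292 -2.58829006]
[[350.66832612 166.76705118]
 [260.13158944 256.15299742]
 [181.16132553 302.71495173]]
```

View pics/n_w2.png

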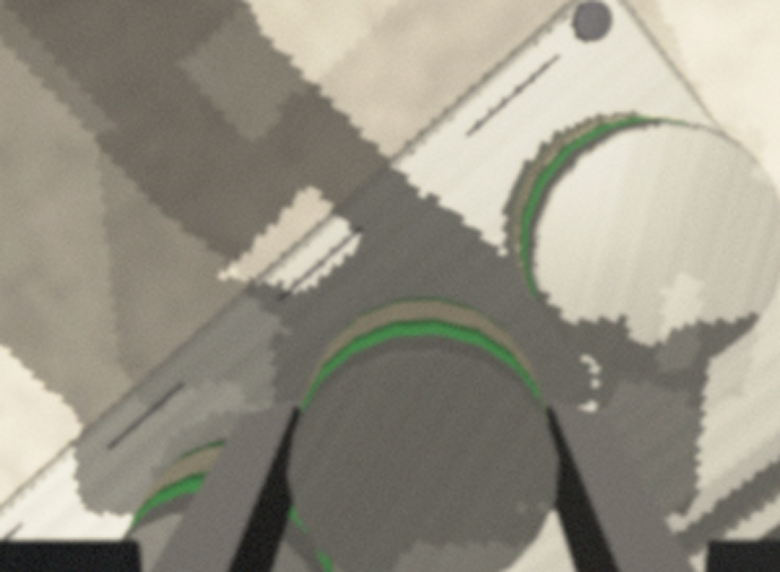

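>>> play_rows(
  moves=[
    {"claw":0.4,"linear":[0,0,12],"turn":[0,0,0]},
    {"claw":0.4,"linear":[0,0,21],"turn":[0,0,0]},
    {"claw":0.4,"linear":[0,0,22],"turn":[0,0,0]},
    {"claw":0.68,"linear":[0,0,22],"turn":[0,0,0]},
    {"claw":0.68,"linear":[0,0,22],"turn":[0,0,0]},
    {"claw":0.68,"linear":[0,0,0],"turn":[0,0,0]},
    {"claw":0.68,"linear":[0,0,-50],"turn":[0,0,0]},
    {"claw":0.68,"linear":[0,0,-60],"turn":[0,0,0]},
  ],
)

```text
time_s: 15.68
ee_pos: [0.6028, -0.2268, 0.1112]
eef_rot: [3.138, 0.003, 1.978]
force: [0.4, 0.1, -1.0]
grip_width: 0.0642
```

Run:
```python
from h import *
go((.367,-.298,.1));print(get_obs()["force"])
o,im=snap("wrist","o_w.png")
w=cam("wrist",o);print(proj(w,[[.630,-.167,.051],[.601,-.226,.051],[.573,-.285,.051]]))
```

```text
15.675 [ 0.6028 -0.2268  0.1112] [3.138e+00 3.000e-03 1.978e+00] 0.0642
(0.367, -0.298, 0.1) [  27.9 -244.8   10.2]
[ 0.36506855  0.1229948  -1.03313234]
[[326.19096999 148.7448777 ]
 [258.73200037 203.84896207]
 [198.29428154 254.60657244]]
```

View pics/o_w.png

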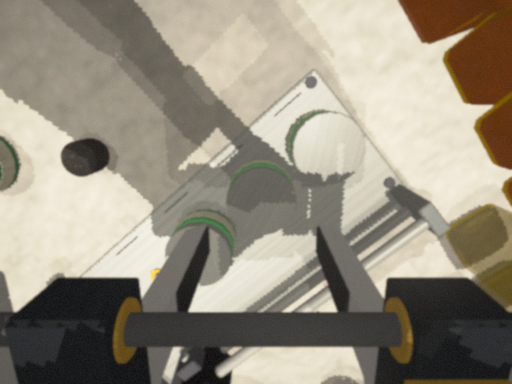

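>>> play_rows(
  moves=[
    {"claw":0.75,"linear":[6,-50,-5],"turn":[0,0,0.18]},
    {"claw":0.75,"linear":[12,-105,-5],"turn":[0,0,0.36]},
    {"claw":0.75,"linear":[18,-160,0],"turn":[0,0,0.54]},
    {"claw":0.75,"linear":[24,-215,10],"turn":[0,0,0.72]},
    {"claw":0.75,"linear":[28,-244,20],"turn":[0,0,0.87]},
    {"claw":0.75,"linear":[28,-244,30],"turn":[0,0,0.87]},
    {"claw":0.75,"linear":[28,-244,30],"turn":[0,0,0.87]},
  ],
)

```text
time_s: 16.6
ee_pos: [0.3677, -0.2971, 0.0789]
eef_rot: [3.139, -0.001, 1.11]
force: [0.0, 0.5, 1.1]
grip_width: 0.0708
```

Run:
```python
from h import *
go((.367,-.298,.014))
o,im=snap("wrist","p_w.png")
w=cam("wrist",o);print(proj(w,[[.367,-.298,.043]]))
crop(im,140,140,390,330,3.2,"p_w2.png")
```

```text
16.6 [ 0.3677 -0.2971  0.0789] [ 3.139e+00 -1.000e-03  1.110e+00] 0.0708
(0.367, -0.298, 0.014) [-1.2 -0.4 64.9]
[[259.04372692 219.86344315]]
```

View pics/p_w2.png

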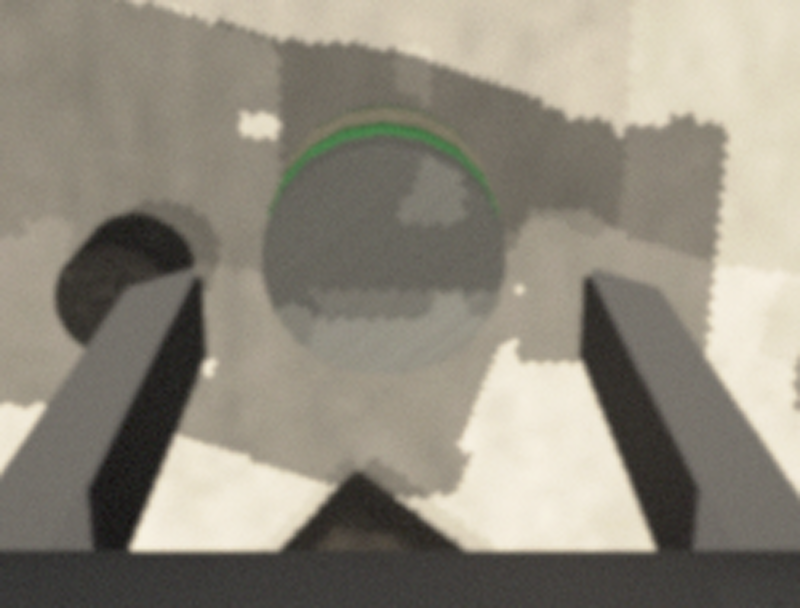

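>>> play_rows(
  moves=[
    {"claw":0.68,"linear":[-2,0,20],"turn":[0,0,0]},
    {"claw":0.68,"linear":[-2,0,40],"turn":[0,0,0]},
    {"claw":0.68,"linear":[-2,0,62],"turn":[0,0,0]},
    {"claw":0.68,"linear":[-2,0,64],"turn":[0,0,0]},
    {"claw":0.4,"linear":[-2,0,64],"turn":[0,0,0]},
    {"claw":0.4,"linear":[-2,0,64],"turn":[0,0,0]},
    {"claw":0.4,"linear":[-2,0,64],"turn":[0,0,0]},
  ],
)

```text
time_s: 17.52
ee_pos: [0.3676, -0.2992, 0.0159]
eef_rot: [3.138, -0.001, 1.111]
force: [-0.0, 0.6, -0.8]
grip_width: 0.0556
```

Run:
```python
from h import *
go((.544,-.344,.085),(.544,-.344,.022));print(get_obs()["force"])
```

```text
17.525 [ 0.3676 -0.2992  0.0159] [ 3.138e+00 -1.000e-03  1.111e+00] 0.0556
(0.544, -0.344, 0.085) [ 38.2 178.2 -68.4]
(0.544, -0.344, 0.022) [ 38.2 177.9  -5.4]
[-0.04941354  0.56678582 -0.78551921]
```

>>> play_rows(
  moves=[
    {"claw":0.4,"linear":[0,0,-25],"turn":[0,0,0]},
    {"claw":0.4,"linear":[3,15,-68],"turn":[0,0,0]},
    {"claw":0.4,"linear":[12,65,-68],"turn":[0,0,0]},
    {"claw":0.4,"linear":[24,120,-68],"turn":[0,0,0]},
    {"claw":0.4,"linear":[36,168,-68],"turn":[0,0,0]},
    {"claw":0.4,"linear":[38,178,-60],"turn":[0,0,0]},
    {"claw":0.4,"linear":[38,178,-40],"turn":[0,0,0]},
    {"claw":0.4,"linear":[38,178,-30],"turn":[0,0,0]},
  ],
)

```text
time_s: 18.52
ee_pos: [0.5423, -0.3436, 0.0446]
eef_rot: [3.141, -0.001, 1.11]
force: [0.2, 0.3, -1.6]
grip_width: 0.0556
```

Run:
```python
from h import *
go((.544,-.344,.024));print(get_obs()["force"])
o,im=snap("wrist","q_w.png")
w=cam("wrist",o);zl=o["ee_pos"][2]-.0159+.043;print(proj(w,[[.601,-.226,.051],[.573,-.285,.051],[*o["ee_pos"][:2],zl]]))
```

```text
18.525 [ 0.5423 -0.3436  0.0446] [ 3.141e+00 -1.000e-03  1.110e+00] 0.0556
(0.544, -0.344, 0.024) [ 0.4  1.7 20.6]
[ 0.20903341  0.30334654 -1.63494781]
[[259.2010829  -14.72086404]
 [261.58260874 126.6650468 ]
 [258.7167274  259.89636927]]
```

View pics/q_w.png

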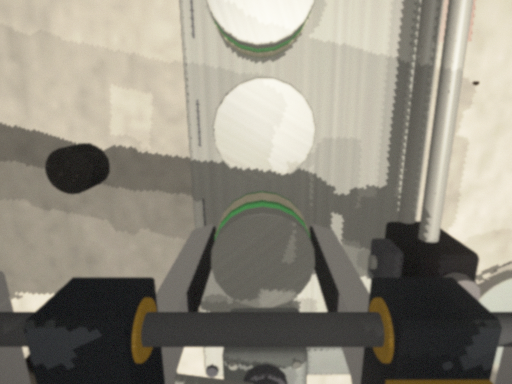

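>>> play_rows(
  moves=[
    {"claw":0.4,"linear":[0,1,12],"turn":[0,0,0]},
    {"claw":0.4,"linear":[0,1,20],"turn":[0,0,0]},
    {"claw":0.4,"linear":[0,1,20],"turn":[0,0,0]},
    {"claw":0.72,"linear":[0,1,20],"turn":[0,0,0]},
    {"claw":0.72,"linear":[0,1,20],"turn":[0,0,0]},
    {"claw":0.72,"linear":[0,1,-10],"turn":[0,0,0]},
    {"claw":0.72,"linear":[0,1,-65],"turn":[0,0,0]},
    {"claw":0.72,"linear":[0,1,-120],"turn":[0,0,0]},
  ],
)

```text
time_s: 19.58
ee_pos: [0.5428, -0.344, 0.1656]
eef_rot: [3.141, -0.001, 1.11]
force: [0.4, -0.1, -0.5]
grip_width: 0.0678
```

Run:
```python
from h import *
go((.47,-.42,.25))
```

```text
19.575 [ 0.5428 -0.344   0.1656] [ 3.141e+00 -1.000e-03  1.110e+00] 0.0678
(0.47, -0.42, 0.25) [-100.3  -31.3  -84.6]
```

>>> play_rows(
  moves=[
    {"claw":0.6,"linear":[-25,0,-30],"turn":[0,0,0.18]},
    {"claw":0.6,"linear":[-50,0,-60],"turn":[0,0,0.36]},
    {"claw":0.6,"linear":[-75,-10,-60],"turn":[0,0,0.54]},
    {"claw":0.6,"linear":[-95,-20,-60],"turn":[0,0,0.72]},
    {"claw":0.6,"linear":[-95,-30,-60],"turn":[0,0,0.9]},
    {"claw":0.6,"linear":[-95,-30,-60],"turn":[0,0,1.08]},
    {"claw":0.6,"linear":[-95,-30,-60],"turn":[0,0,1.26]},
    {"claw":0.6,"linear":[-95,-30,-60],"turn":[0,0,1.44]},
  ],
)

```text
time_s: 20.58
ee_pos: [0.4736, -0.4159, 0.2257]
eef_rot: [-3.141, -0.001, -0.336]
force: [1.1, 0.1, 0.3]
grip_width: 0.0565
```

>>> play_rows(
  moves=[
    {"claw":0.6,"linear":[0,0,0],"turn":[0,0,0.13]},
    {"claw":0.6,"linear":[0,0,0],"turn":[0,0,0.13]},
  ],
)

```text
time_s: 20.82
ee_pos: [0.4736, -0.4159, 0.2259]
eef_rot: [-3.141, -0.001, -0.465]
force: [0.1, 0.5, 0.3]
grip_width: 0.0562
```

Run:
```python
from h import *
go((.48,-.42,.1)); print(get_obs()["qpos"].round(2))
o,im=snap("wrist","r_w.png")
crop(im,0,0,512,384,1.56,"r_w2.png")
np.save("r_w.npy",np.r_[o["ee_pos"],o["eef_rot"]])
o,im=snap("top","r_t.png");crop(im,200,100,400,260,4,"r_t2.png")
```

```text
20.825 [ 0.4736 -0.4159  0.2259] [-3.141e+00 -1.000e-03 -4.650e-01] 0.0562
(0.48, -0.42, 0.1) [  7.4   1.  125.9]
[-0.78  0.47  1.24  0.    1.43  1.26]
```

View pics/r_w2.png

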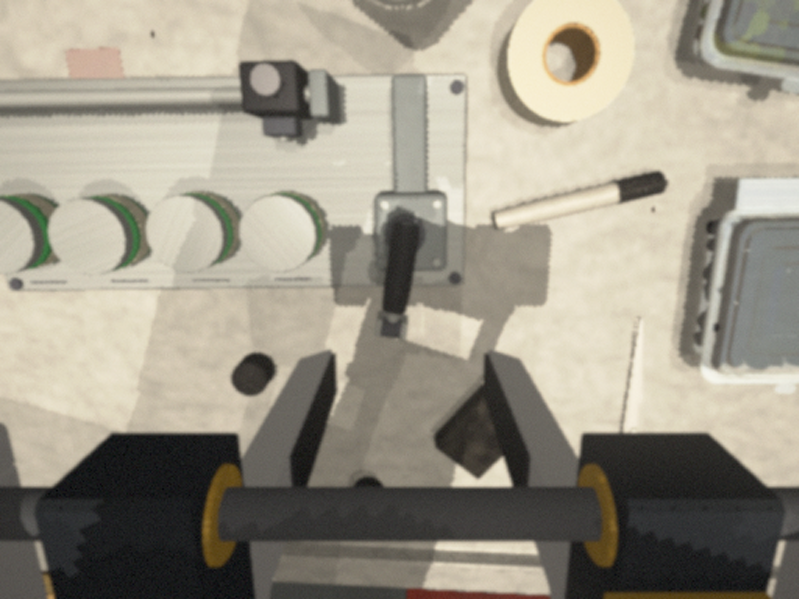

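View pics/r_t2.png

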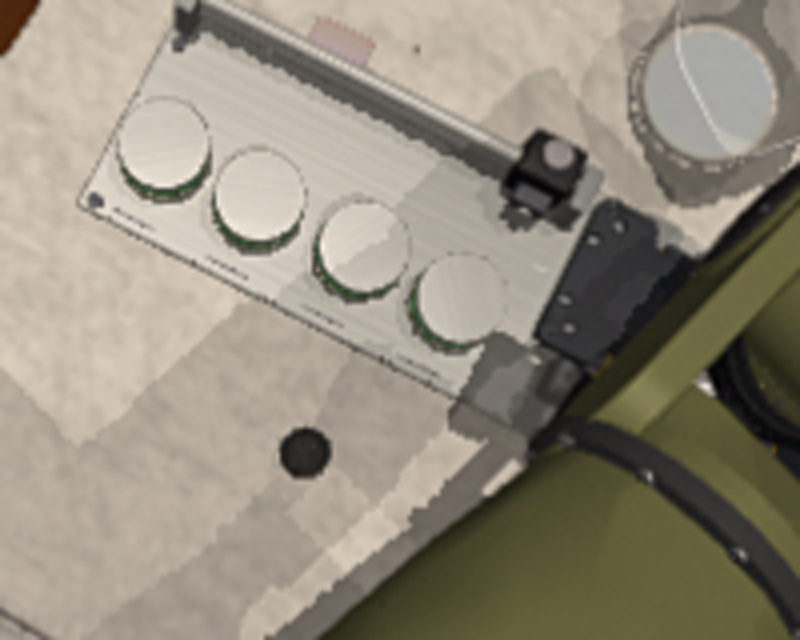

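Run:
```python
from h import *
t=cam("top");R=Ro.from_euler("z",-.455).inv()
S=np.array([[.630,-.167],[.601,-.226],[.573,-.285],[.544,-.344]])
for uv,s in zip([(241.25,136),(265,149.5),(290.25,161.5),(314.25,174.75)],S):
    b=plane(t,uv,.051);print(b.round(4),R.apply(b-np.r_[s,.051]).round(4))
im=cv2.imread("pics/r_w.png");crop(im,220,110,310,225,5,"r_w3.png")
```

```text
[ 0.6296 -0.1674  0.051 ] [-0.0002 -0.0005 -0.    ]
[ 0.5984 -0.2248  0.051 ] [-0.0029 -0.0001 -0.    ]
[ 0.5711 -0.2856  0.051 ] [-0.0014 -0.0014 -0.    ]
[ 0.5409 -0.3436  0.051 ] [-0.003 -0.001 -0.   ]
```

View pics/r_w3.png

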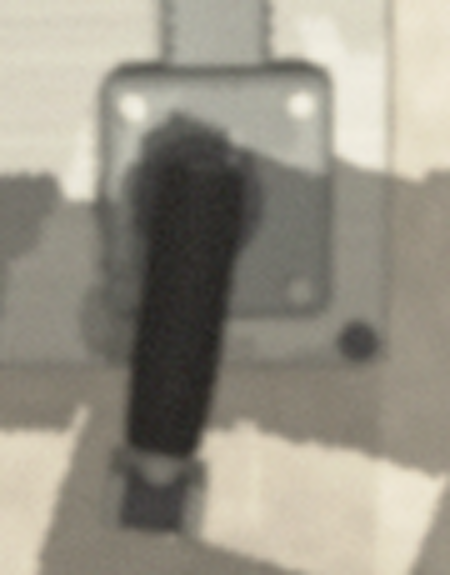

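Run:
```python
from h import *
a=np.load("r_w.npy");o={"ee_pos":a[:3],"eef_rot":a[3:]};w=cam("wrist",o)
R=Ro.from_euler("z",-.455).inv();s3=np.array([.544,-.344,.085]);ax=s3+Ro.from_euler("z",-.455).apply([0,-.096,0]);print("axis",ax)
P=[plane(w,uv,.085) for uv in [(260,140),(256.4,170),(253,200),(251,210)]]
for p in P: print(p.round(4),R.apply(p-ax).round(4))
t=cam("top")
for uv in [(180+625/3.6,80+385/3.6),(180+570/3.6,80+455/3.6),(180+563/3.6,80+470/3.6)]:
  p=plane(t,uv,.085);print("top",uv,p.round(4),R.apply(p-ax).round(4))
```

```text
axis [ 0.50181162 -0.43023306  0.085     ]
[ 0.5157 -0.4344  0.085 ] [0.0143 0.0024 0.    ]
[ 0.4906 -0.4177  0.085 ] [-0.0156  0.0063  0.    ]
[ 0.4641 -0.4004  0.085 ] [-0.0471  0.0102  0.    ]
[ 0.4553 -0.3936  0.085 ] [-0.0579  0.0125  0.    ]
top (353.6111111111111, 186.94444444444446) [ 0.5103 -0.4304  0.085 ] [ 0.0077  0.0036 -0.    ]
top (338.33333333333337, 206.38888888888889) [ 0.4644 -0.3946  0.085 ] [-0.0493  0.0156 -0.    ]
top (336.3888888888889, 210.55555555555554) [ 0.4547 -0.3901  0.085 ] [-0.0599  0.0154 -0.    ]
```

Run:
```python
from h import *
a=np.load("r_w.npy");o={"ee_pos":a[:3],"eef_rot":a[3:]};w=cam("wrist",o)
C=Ro.from_euler("z",-.455);R=C.inv();s3=np.array([.544,-.344,0]);ax=s3+C.apply([0,-.096,0])
def q(n,p):print(n,p.round(4),R.apply(p-ax).round(4))
# gearbox top face left/right edges and front/back in r_w3 crop (x5,+220,+110)
for n,uv in [("gl",(104,190)),("gr",(330,190)),("gf",(217,312)),("gb",(217,70))]: q(n,plane(w,(220+uv[0]/5,110+uv[1]/5),.058))
for n,uv in [("screw fl?",(132,105)),("screw fr",(300,105)),("br",(300,292))]: q(n,plane(w,(220+uv[0]/5,110+uv[1]/5),.058))
# jar lids in r_w2 (1.56)
for i,uv in enumerate([(278,234),(187,234),(88,236)]): q("jar",plane(w,(uv[0]/1.56,uv[1]/1.56),.051))
im=cv2.imread("pics/a_top.png");crop(im,320,160,380,225,9,"r_t3.png")
```

```text
gl [ 0.5149 -0.4107  0.058 ] [0.0032 0.0233 0.058 ]
gr [ 0.4932 -0.454   0.058 ] [ 0.0027 -0.0252  0.058 ]
gf [ 0.4802 -0.4205  0.058 ] [-0.0237 -0.0007  0.058 ]
gb [ 0.5266 -0.4436  0.058 ] [ 0.0281 -0.0012  0.058 ]
screw fl? [ 0.5281 -0.4243  0.058 ] [0.0211 0.0169 0.058 ]
screw fr [ 0.5123 -0.4561  0.058 ] [ 0.0207 -0.0186  0.058 ]
br [ 0.4761 -0.4386  0.058 ] [-0.0194 -0.0189  0.058 ]
jar [ 0.5431 -0.3475  0.051 ] [0.0007 0.0924 0.051 ]
jar [ 0.5717 -0.2903  0.051 ] [0.0013 0.1564 0.051 ]
jar [ 0.6018 -0.2271  0.051 ] [0.0005 0.2264 0.051 ]
```

View pics/r_t3.png

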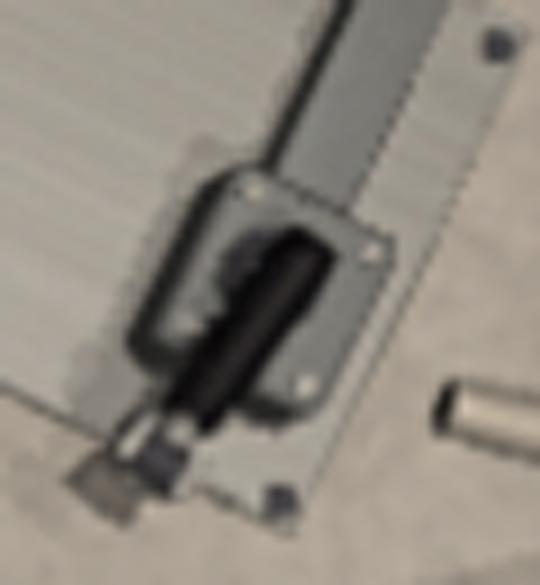

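Run:
```python
from h import *
C=Ro.from_euler("z",-.455);s3=np.array([.544,-.344,0]);ax=s3+C.apply([0,-.096,0])
g=ax+C.apply([-.013,.009,0]);print(g)
go((g[0],g[1],.12),(g[0],g[1],.072))
```

```text
[ 0.49408939 -0.4164357   0.        ]
20.925 [ 0.4736 -0.4158  0.2258] [-3.14e+00 -1.00e-03 -4.63e-01] 0.0563
(np.float64(0.4940893853325695), np.float64(-0.4164356993720587), 0.12) [ 18.5  -8.5 105.8]
(np.float64(0.4940893853325695), np.float64(-0.4164356993720587), 0.072) [ 18.4  -8.4 153.8]
```

>>> play_rows(
  moves=[
    {"claw":0.55,"linear":[10,-5,40],"turn":[0,0,0.14]},
    {"claw":0.55,"linear":[18,-8,80],"turn":[0,0,0.14]},
    {"claw":0.55,"linear":[18,-8,98],"turn":[0,0,0.14]},
    {"claw":0.55,"linear":[18,-8,98],"turn":[0,0,0.14]},
  ],
)

```text
time_s: 21.42
ee_pos: [0.493, -0.4165, 0.1273]
eef_rot: [-3.14, 0.001, -0.601]
force: [-0.1, -0.3, 1.0]
grip_width: 0.0518
```

Run:
```python
from h import *
go((.49409,-.41644,.072))
o,im=snap("wrist","s_w.png")
crop(im,100,60,420,300,2.5,"s_w2.png");w=cam("wrist",o)
print(proj(w,[[.49409,-.41644,.085]]))
```

```text
21.425 [ 0.493  -0.4165  0.1273] [-3.14e+00  1.00e-03 -6.01e-01] 0.0518
(0.49409, -0.41644, 0.072) [ 0.9 -0.5 55.3]
[[261.61763471 216.92212146]]
```

View pics/s_w2.png

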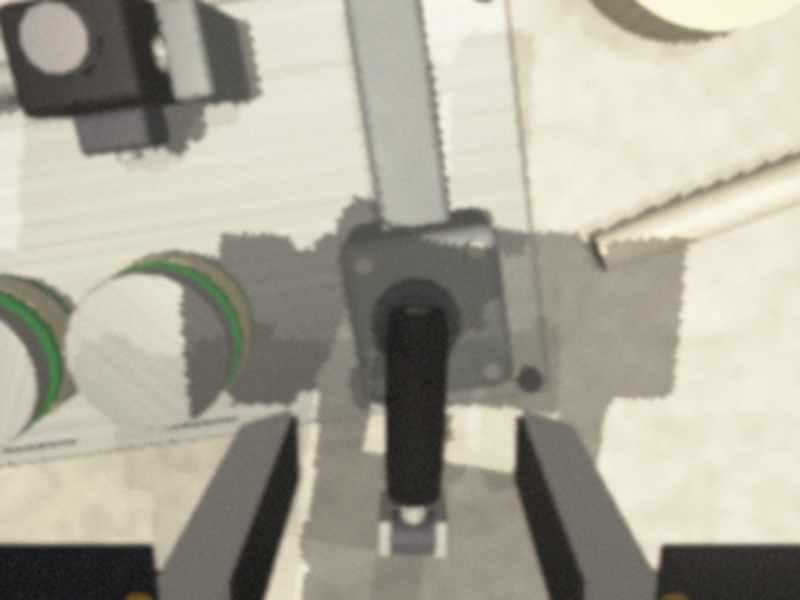

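>>> play_rows(
  moves=[
    {"claw":0.55,"linear":[1,1,25],"turn":[0,0,0]},
    {"claw":0.55,"linear":[1,1,48],"turn":[0,0,0]},
    {"claw":0.55,"linear":[1,1,53],"turn":[0,0,0]},
    {"claw":0.55,"linear":[1,1,53],"turn":[0,0,0]},
    {"claw":0.1,"linear":[1,1,53],"turn":[0,0,0]},
    {"claw":0.1,"linear":[1,1,53],"turn":[0,0,0]},
    {"claw":0.1,"linear":[1,1,53],"turn":[0,0,0]},
    {"claw":0.1,"linear":[1,1,53],"turn":[0,0,0]},
  ],
  force=12,
)

```text
time_s: 22.48
ee_pos: [0.4936, -0.4189, 0.076]
eef_rot: [-3.142, -0.002, -0.602]
force: [-2.8, -4.5, 1.1]
grip_width: 0.0176
```

Run:
```python
from h import *
go();o=get_obs();print(o["force"],o["moment"])
C=Ro.from_euler("z",-.455);ax=np.array([.544,-.344,0])+C.apply([0,-.096,0]);print(C.inv().apply(o["ee_pos"]-ax))
th=np.arange(0,91,15)*np.pi/180
print(np.c_[48*(np.cos(th)-1),-48*np.sin(th)].round(1))
```

```text
22.475 [ 0.4936 -0.4189  0.076 ] [-3.142e+00 -2.000e-03 -6.020e-01] 0.0176
[-2.82979009 -4.4598554   1.13259094] [-0.7112819   0.49091766 -0.13849625]
[-0.01233575  0.00660526  0.07603516]
[[  0.   -0. ]
 [ -1.6 -12.4]
 [ -6.4 -24. ]
 [-14.1 -33.9]
 [-24.  -41.6]
 [-35.6 -46.4]
 [-48.  -48. ]]
```

>>> play_rows(
  moves=[
    {"claw":0.1,"linear":[-0.5,0,-6],"turn":[0,0,0]},
    {"claw":0.1,"linear":[-1.6,0,-12.4],"turn":[0,0,0]},
    {"claw":0.1,"linear":[-3.5,0,-18],"turn":[0,0,0]},
    {"claw":0.1,"linear":[-6.4,0,-24],"turn":[0,0,0]},
    {"claw":0.1,"linear":[-10,0,-29],"turn":[0,0,0]},
    {"claw":0.1,"linear":[-14,0,-34],"turn":[0,0,0]},
    {"claw":0.1,"linear":[-14,0,-34],"turn":[0,0,0]},
  ],
  force=15,
)

```text
time_s: 23.35
ee_pos: [0.4818, -0.4108, 0.1107]
eef_rot: [3.142, -0.002, -0.602]
force: [-4.6, -1.0, -0.4]
grip_width: 0.0175
```

Run:
```python
from h import *
go();o=get_obs();print(o["force"],o["moment"])
o,im=snap("wrist","t_w.png")
o,im=snap("scene","t_s.png");crop(im,230,120,330,210,6,"t_s2.png")
```

```text
23.35 [ 0.4818 -0.4108  0.1107] [ 3.142e+00 -2.000e-03 -6.020e-01] 0.0175
[-4.59699005 -1.01116107 -0.40325669] [-0.25977273  0.63823525 -0.02930128]
```

View pics/t_w.png

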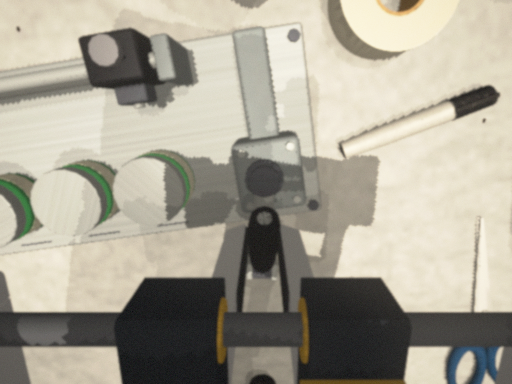

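View pics/t_s2.png

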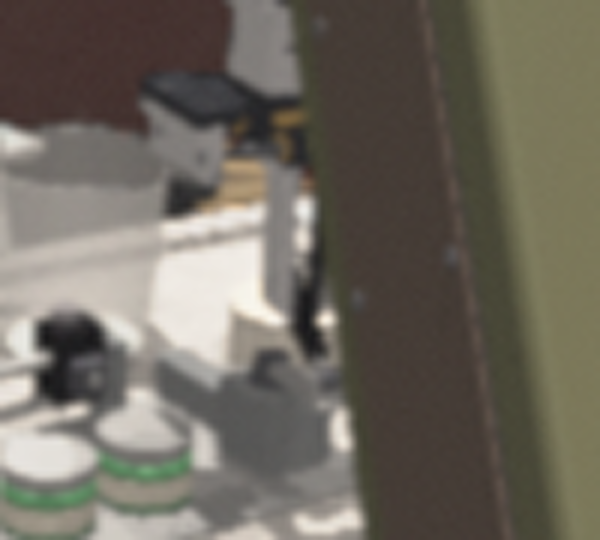

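>>> play_rows(
  moves=[
    {"claw":0.1,"linear":[-5,0,-4.4],"turn":[0,0,0]},
    {"claw":0.1,"linear":[-10,0,-7.6],"turn":[0,0,0]},
    {"claw":0.1,"linear":[-15.5,0,-10.5],"turn":[0,0,0]},
    {"claw":0.1,"linear":[-21.5,0,-12.4],"turn":[0,0,0]},
    {"claw":0.1,"linear":[-28,0,-13.7],"turn":[0,0,0]},
    {"claw":0.1,"linear":[-34,0,-14],"turn":[0,0,0]},
    {"claw":0.1,"linear":[-34,0,-14],"turn":[0,0,0]},
  ],
)

```text
time_s: 24.32
ee_pos: [0.454, -0.3914, 0.1254]
eef_rot: [-3.141, -0.003, -0.602]
force: [-0.2, 0.7, 7.8]
grip_width: 0.0132
```

Run:
```python
from h import *
go();o=get_obs();print(o["force"],o["moment"])
o,im=snap("wrist","u_w.png")
o,im=snap("scene","u_s.png");crop(im,230,120,330,210,6,"u_s2.png")
```

```text
24.325 [ 0.454  -0.3914  0.1254] [-3.141e+00 -3.000e-03 -6.020e-01] 0.0132
[-0.16634613  0.65264781  7.82383184] [ 0.12451712 -0.06272179 -0.01694128]
```

View pics/u_w.png

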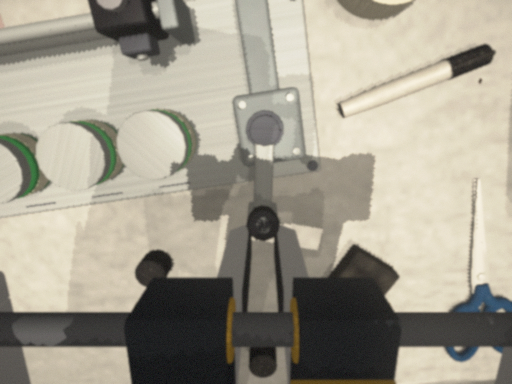

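View pics/u_s2.png

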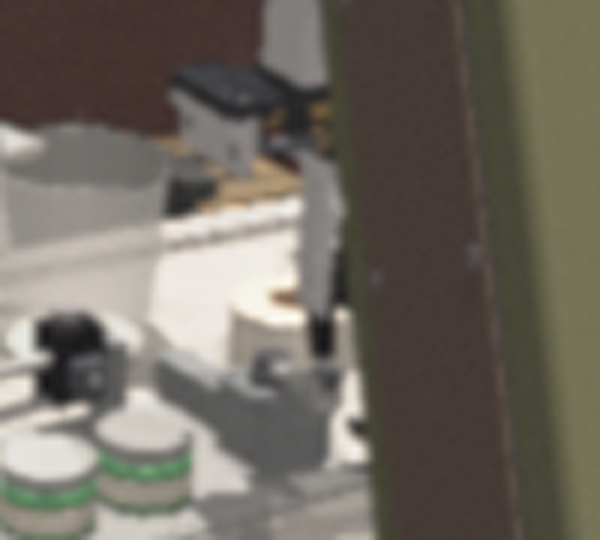

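>>> play_rows(
  moves=[
    {"claw":0.45,"linear":[0,0,0],"turn":[0,0,0]},
    {"claw":0.45,"linear":[0,0,0],"turn":[0,0,0]},
    {"claw":0.45,"linear":[10,0,0],"turn":[0,0,0]},
    {"claw":0.45,"linear":[17,0,0],"turn":[0,0,0]},
    {"claw":0.45,"linear":[17,0,0],"turn":[0,0,0]},
  ],
)

```text
time_s: 25.05
ee_pos: [0.4685, -0.4013, 0.125]
eef_rot: [-3.141, -0.003, -0.602]
force: [0.4, 0.5, 0.6]
grip_width: 0.0421
```

Run:
```python
from h import *
go();o=get_obs();print(o["force"],o["moment"])
o,im=snap("wrist","v_w.png");crop(im,180,60,380,280,2.7,"v_w2.png")
w=cam("wrist",o)
p=o["ee_pos"];u=np.array([np.cos(-.602),np.sin(-.602),0])
for x in (0,-.017): print(proj(w,[p+u*x+[0,0,.155-p[2]],p+u*x+[0,0,.097-p[2]]]))
```

```text
25.05 [ 0.4685 -0.4013  0.125 ] [-3.141e+00 -3.000e-03 -6.020e-01] 0.0421
[0.39340321 0.53148366 0.60807116] [ 0.08894797 -0.0047049  -0.01478107]
[[262.35953189 266.03523571]
 [262.40873439 225.24220515]]
[[262.311808   295.44689502]
 [262.37189655 248.15948298]]
```

View pics/v_w2.png

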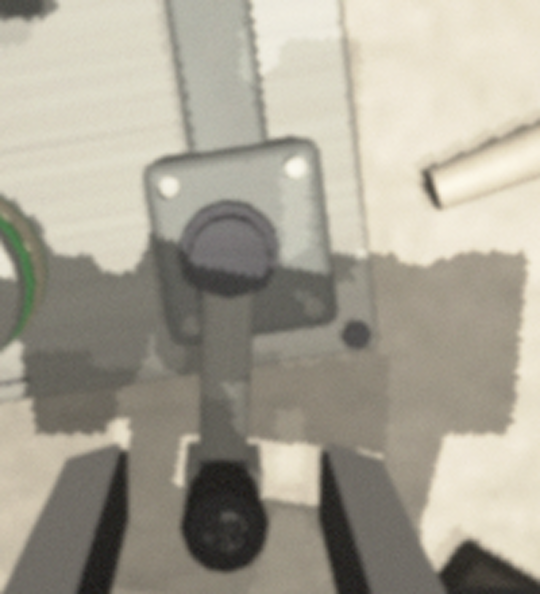

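>>> play_rows(
  moves=[
    {"claw":0.1,"linear":[0,0.5,5],"turn":[0,0,0]},
    {"claw":0.1,"linear":[0,0.5,5],"turn":[0,0,0]},
    {"claw":0.1,"linear":[0,0.5,5],"turn":[0,0,0]},
    {"claw":0.1,"linear":[-5,0.5,4],"turn":[0,0,0]},
    {"claw":0.1,"linear":[-10,0.5,3.5],"turn":[0,0,0]},
    {"claw":0.1,"linear":[-15,0.5,3],"turn":[0,0,0]},
    {"claw":0.1,"linear":[-17,0.5,3],"turn":[0,0,0]},
    {"claw":0.1,"linear":[-17,0.5,3],"turn":[0,0,0]},
  ],
  force=25,
)

```text
time_s: 26.1
ee_pos: [0.4547, -0.3923, 0.1226]
eef_rot: [-3.141, -0.006, -0.602]
force: [6.7, -2.5, -2.5]
grip_width: 0.0175
```

Run:
```python
from h import *
go();o=get_obs();print(o["force"],o["moment"])
o,im=snap("wrist","w_w.png");crop(im,180,60,380,280,2.7,"w_w2.png")
```

```text
26.1 [ 0.4547 -0.3923  0.1226] [-3.141 -0.006 -0.602] 0.0175
[ 6.7238269  -2.52706876 -2.45009379] [-0.61013426 -1.3088939  -0.00888138]
```

View pics/w_w2.png

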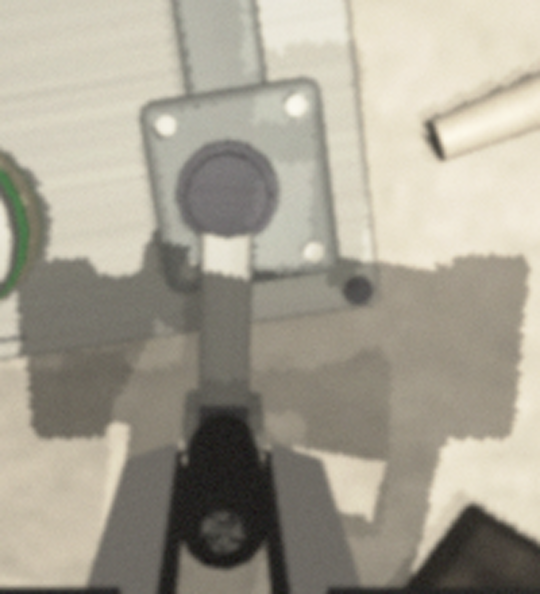

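Run:
```python
from h import *
o=get_obs();w=cam("wrist",o);p=o["ee_pos"];u=np.array([np.cos(-.602),np.sin(-.602),0])
for x in (0.003,0,-.003): print(x,proj(w,[p+u*x+[0,0,z-p[2]] for z in (.155,.097,.085)]).round(1).tolist())
# hub centre at z .078
for z in (.074,.08): 
  h=plane(w,(180+227/2.7,60+190/2.7),z);print(h, np.linalg.norm((h-p)[:2]), np.arctan2(*(h-p)[1::-1]))
```

```text
0.003 [[262.4, 262.8], [262.4, 222.5], [262.4, 216.6]]
0 [[262.4, 268.2], [262.4, 226.6], [262.4, 220.6]]
-0.003 [[262.4, 273.6], [262.4, 230.8], [262.4, 224.5]]
[ 0.50545963 -0.42850193  0.074     ] 0.062343187449843344 -0.6189661001628572
[ 0.50582508 -0.42871796  0.08      ] 0.06276619219011964 -0.6183911252667529
```

```bash
cat >> h.py <<'E'
def circ(A,phis,r=.060,z=None):
    o=get_obs();p=o["ee_pos"];d=p[:2]-A;print("t",o["time_s"],"p",p.round(4),"r",np.linalg.norm(d).round(4),"phi",((np.pi-.455-np.arctan2(d[1],d[0]))%(2*np.pi)).round(3),"F",o["force"].round(1),"w",round(o["grip_width"],4))
    rad=d/np.linalg.norm(d);print("F radial",(o["force"][:2]@rad).round(1),"tang cw",(o["force"][:2]@np.array([rad[1],-rad[0]])).round(1))
    for f in phis:
        a=np.pi-.455-f;q=np.array([A[0]+r*np.cos(a),A[1]+r*np.sin(a),p[2] if z is None else z])
        print(round(f,2),toolmove(q-p,o))
E
python3 - <<'E'
from h import *
circ(np.array([.5039,-.4267]),np.arange(.3,1.5,.15))
E
```

```text
t 26.15 p [ 0.4547 -0.3923  0.1226] r 0.06 phi 0.155 F [ 4.9 -2.7 -2.3] w 0.0173
F radial -5.6 tang cw 0.6
0.3 [ 0.7 -8.7  0. ]
0.45 [  2.8 -17.4   0. ]
0.6 [  6.1 -25.8   0. ]
0.75 [ 10.6 -33.6   0.1]
0.9 [ 16.3 -40.6   0.1]
1.05 [ 22.9 -46.6   0.1]
1.2 [ 30.4 -51.7   0.2]
1.35 [ 38.5 -55.5   0.2]
```

>>> play_rows(
  moves=[
    {"claw":0.1,"linear":[0.5,-8.7,0],"turn":[0,0,0]},
    {"claw":0.1,"linear":[2.5,-17.4,0],"turn":[0,0,0]},
    {"claw":0.1,"linear":[6,-26,0],"turn":[0,0,0]},
    {"claw":0.1,"linear":[10.5,-33.6,0],"turn":[0,0,0]},
    {"claw":0.1,"linear":[16,-41,0],"turn":[0,0,0]},
    {"claw":0.1,"linear":[23,-47,0],"turn":[0,0,0]},
    {"claw":0.1,"linear":[30.5,-52,0],"turn":[0,0,0]},
    {"claw":0.1,"linear":[38.5,-55.5,0],"turn":[0,0,0]},
  ],
  force=20,
)

```text
time_s: 27.15
ee_pos: [0.5185, -0.3683, 0.1227]
eef_rot: [-3.141, -0.005, -0.601]
force: [-1.1, -0.8, -0.4]
grip_width: 0.0173
```

Run:
```python
from h import *
circ(np.array([.5039,-.4267]),np.arange(1.4,2.6,.15))
o,im=snap("wrist","x_w.png")
```

```text
t 27.15 p [ 0.5185 -0.3683  0.1227] r 0.0602 phi 1.36 F [-1.1 -0.8 -0.4] w 0.0173
F radial -1.1 tang cw -0.9
1.4 [ 2.3 -0.6  0. ]
1.55 [11.  -2.8  0.1]
1.7 [20.  -3.6  0.1]
1.85 [29.  -3.1  0.2]
2.0 [37.8 -1.2  0.2]
2.15 [46.2  1.9  0.2]
2.3 [54.1  6.3  0.3]
2.45 [61.2 11.8  0.3]
2.6 [67.4 18.3  0.3]
```

View pics/x_w.png

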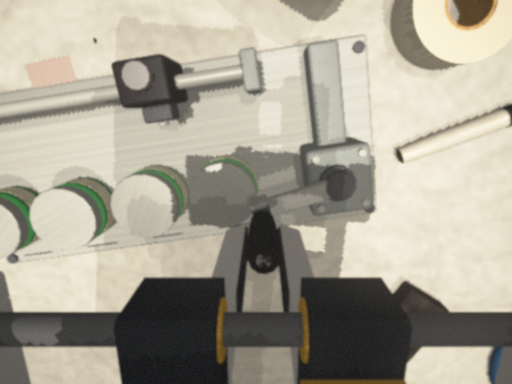

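Crank follows, carriage moving, low forces. Continue.

>>> play_rows(
  moves=[
    {"claw":0.1,"linear":[8,-2.2,0],"turn":[0,0,0]},
    {"claw":0.1,"linear":[17,-3.5,0],"turn":[0,0,0]},
    {"claw":0.1,"linear":[26,-3.4,0],"turn":[0,0,0]},
    {"claw":0.1,"linear":[35,-2,0],"turn":[0,0,0]},
    {"claw":0.1,"linear":[43.5,0.7,0],"turn":[0,0,0]},
    {"claw":0.1,"linear":[51.5,4.8,0],"turn":[0,0,0]},
    {"claw":0.1,"linear":[59,10,0],"turn":[0,0,0]},
    {"claw":0.1,"linear":[65.5,16,0],"turn":[0,0,0]},
  ],
)

```text
time_s: 28.2
ee_pos: [0.5622, -0.4199, 0.1226]
eef_rot: [3.14, -0.001, -0.602]
force: [-16.3, -0.1, 3.1]
grip_width: 0.0176
```

Run:
```python
from h import *
circ(np.array([.5039,-.4267]),np.arange(2.65,4,.15))
```

```text
t 28.2 p [ 0.5622 -0.4199  0.1226] r 0.0587 phi 2.57 F [-16.3  -0.1   3.1] w 0.0176
F radial -16.2 tang cw -1.8
2.65 [4.  2.9 0. ]
2.8 [ 8.8 10.5  0. ]
2.95 [12.4 18.7  0.1]
3.1 [14.7 27.4  0.1]
3.25 [15.8 36.3  0.1]
3.4 [15.4 45.3  0.1]
3.55 [13.8 54.2  0.1]
3.7 [10.8 62.6  0.1]
3.85 [ 6.6 70.6  0.1]
4.0 [ 1.3 77.8  0.2]
```

Run:
```python
from h import *
circ(np.array([.5024,-.4272]),np.arange(2.65,4,.15),r=.0595)
```

```text
t 28.2 p [ 0.5622 -0.4199  0.1226] r 0.0603 phi 2.565 F [-16.3  -0.1   3.1] w 0.0176
F radial -16.2 tang cw -1.9
2.65 [2.6 4.4 0. ]
2.8 [ 7.4 12.   0. ]
2.95 [11.  20.1  0.1]
3.1 [13.3 28.8  0.1]
3.25 [14.3 37.6  0.1]
3.4 [14.  46.5  0.1]
3.55 [12.3 55.3  0.1]
3.7 [ 9.4 63.7  0.1]
3.85 [ 5.2 71.6  0.1]
4.0 [-0.1 78.8  0.2]
```

>>> play_rows(
  moves=[
    {"claw":0.1,"linear":[2.5,4.4,0],"turn":[0,0,0]},
    {"claw":0.1,"linear":[7.3,12,0],"turn":[0,0,0]},
    {"claw":0.1,"linear":[11,20,0],"turn":[0,0,0]},
    {"claw":0.1,"linear":[13.2,29,0],"turn":[0,0,0]},
    {"claw":0.1,"linear":[14.2,37.5,0],"turn":[0,0,0]},
  ],
)

```text
time_s: 28.82
ee_pos: [0.5522, -0.4587, 0.1226]
eef_rot: [3.14, 0.001, -0.602]
force: [-8.9, 7.0, 3.7]
grip_width: 0.0178
```

Run:
```python
from h import *
circ(np.array([.5024,-.4272]),np.arange(3.3,4.6,.15),r=.0595)
o,im=snap("wrist","y_w.png")
```

```text
t 28.825 p [ 0.5522 -0.4587  0.1226] r 0.0589 phi 3.25 F [-8.9  7.   3.7] w 0.0178
F radial -11.3 tang cw -1.2
3.3 [0.6 2.9 0. ]
3.45 [-0.1 11.8  0. ]
3.6 [-2.2 20.5  0. ]
3.75 [-5.6 28.7  0. ]
3.9 [-10.1  36.4   0.1]
4.05 [-15.8  43.3   0.1]
4.2 [-22.4  49.3   0.1]
4.35 [-29.8  54.2   0.1]
4.5 [-37.9  58.    0.1]
```

View pics/y_w.png

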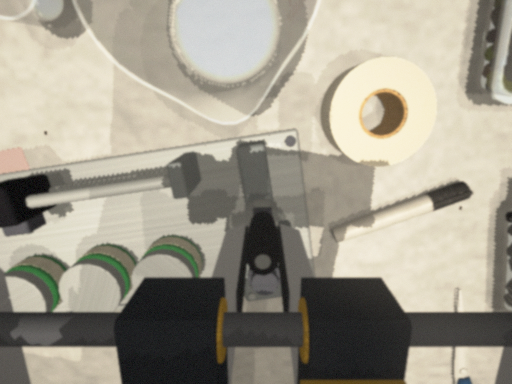

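Run:
```python
from h import *
circ(np.array([.5016,-.4266]),np.arange(3.4,4.7,.15),r=.0590)
```

```text
t 28.875 p [ 0.5515 -0.4595  0.1225] r 0.0598 phi 3.269 F [-9.   4.4  4.4] w 0.0174
F radial -9.9 tang cw 1.3
3.4 [-1.2  7.7  0. ]
3.55 [-2.8 16.4  0. ]
3.7 [-5.7 24.8  0. ]
3.85 [-9.8 32.6  0.1]
4.0 [-15.1  39.7   0.1]
4.15 [-21.3  46.    0.1]
4.3 [-28.4  51.2   0.1]
4.45 [-36.3  55.3   0.1]
4.6 [-44.6  58.2   0.2]
```

>>> play_rows(
  moves=[
    {"claw":0.1,"linear":[-1.2,7.7,0],"turn":[0,0,0]},
    {"claw":0.1,"linear":[-2.8,16.4,0],"turn":[0,0,0]},
    {"claw":0.1,"linear":[-5.7,25,0],"turn":[0,0,0]},
    {"claw":0.1,"linear":[-9.8,32.6,0],"turn":[0,0,0]},
    {"claw":0.1,"linear":[-15,39.7,0],"turn":[0,0,0]},
    {"claw":0.1,"linear":[-21.3,46,0],"turn":[0,0,0]},
  ],
)

```text
time_s: 29.62
ee_pos: [0.5075, -0.4854, 0.1227]
eef_rot: [3.14, 0.001, -0.603]
force: [1.1, 5.2, 2.8]
grip_width: 0.0176
```

Run:
```python
from h import *
circ(np.array([.5016,-.4266]),np.arange(4.2,5.6,.15),r=.0590)
```

```text
t 29.625 p [ 0.5075 -0.4854  0.1227] r 0.0591 phi 4.157 F [1.1 5.2 2.8] w 0.0176
F radial -5.0 tang cw -1.6
4.2 [-2.   1.5  0. ]
4.35 [-9.4  6.4  0. ]
4.5 [-17.4  10.1   0. ]
4.65 [-25.9  12.6   0. ]
4.8 [-34.6  13.8   0.1]
4.95 [-43.5  13.7   0.1]
5.1 [-52.2  12.2   0.1]
5.25 [-60.6   9.5   0.1]
5.4 [-68.5   5.5   0.1]
5.55 [-75.7   0.4   0.1]
```

Good, moderate. Continue.

>>> play_rows(
  moves=[
    {"claw":0.1,"linear":[-7,5,0],"turn":[0,0,0]},
    {"claw":0.1,"linear":[-15,9,0],"turn":[0,0,0]},
    {"claw":0.1,"linear":[-23,12,0],"turn":[0,0,0]},
    {"claw":0.1,"linear":[-32,13.5,0],"turn":[0,0,0]},
    {"claw":0.1,"linear":[-41,13.8,0],"turn":[0,0,0]},
    {"claw":0.1,"linear":[-50,12.6,0],"turn":[0,0,0]},
    {"claw":0.1,"linear":[-58,10.5,0],"turn":[0,0,0]},
  ],
)

```text
time_s: 30.5
ee_pos: [0.453, -0.4611, 0.1229]
eef_rot: [3.139, 0.001, -0.603]
force: [-1.0, -2.4, 0.3]
grip_width: 0.0178
```

Run:
```python
from h import *
circ(np.array([.5016,-.4266]),list(np.arange(5.3,6.25,.15))+[6.28,6.33],r=.0590)
o,im=snap("wrist","z_w.png")
```

```text
t 30.5 p [ 0.453  -0.4611  0.1229] r 0.0596 phi 5.211 F [-1.  -2.4  0.3] w 0.0178
F radial 2.2 tang cw -1.4
5.3 [-4.7 -2.5 -0. ]
5.45 [-12.4  -6.9  -0. ]
5.6 [-19.3 -12.3  -0. ]
5.75 [-25.4 -18.8  -0. ]
5.9 [-30.4 -26.   -0. ]
6.05 [-34.3 -34.   -0. ]
6.2 [-37.  -42.4  -0.1]
6.28 [-37.9 -47.   -0.1]
6.33 [-38.3 -50.   -0.1]
```

View pics/z_w.png

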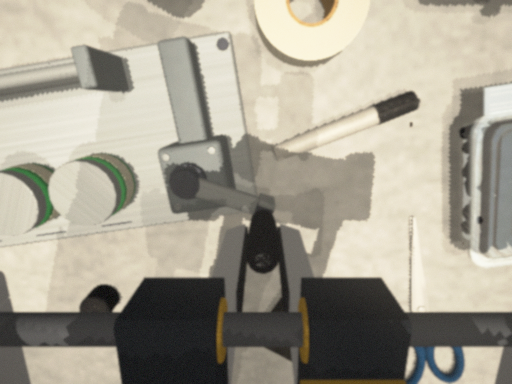

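Run:
```python
from h import *
A=np.array([.5016,-.4266])
for f,r in zip([5.3,5.45,5.6,5.75,5.9,6.05,6.2,6.3],[.0603,.0603,.0602,.06,.0598,.0595,.0592,.059]): circ(A,[f],r=r)
```

```text
t 30.55 p [ 0.4527 -0.4605  0.1229] r 0.0595 phi 5.222 F [-3.6 -1.8  1.5] w 0.0177
F radial 4.0 tang cw 0.6
5.3 [-4.6 -1.1  0. ]
t 30.55 p [ 0.4527 -0.4605  0.1229] r 0.0595 phi 5.222 F [-3.6 -1.8  1.5] w 0.0177
F radial 4.0 tang cw 0.6
5.45 [-12.5  -5.5   0. ]
t 30.55 p [ 0.4527 -0.4605  0.1229] r 0.0595 phi 5.222 F [-3.6 -1.8  1.5] w 0.0177
F radial 4.0 tang cw 0.6
5.6 [-19.5 -11.2   0. ]
t 30.55 p [ 0.4527 -0.4605  0.1229] r 0.0595 phi 5.222 F [-3.6 -1.8  1.5] w 0.0177
F radial 4.0 tang cw 0.6
5.75 [-25.5 -17.9   0. ]
t 30.55 p [ 0.4527 -0.4605  0.1229] r 0.0595 phi 5.222 F [-3.6 -1.8  1.5] w 0.0177
F radial 4.0 tang cw 0.6
5.9 [-30.5 -25.4   0. ]
t 30.55 p [ 0.4527 -0.4605  0.1229] r 0.0595 phi 5.222 F [-3.6 -1.8  1.5] w 0.0177
F radial 4.0 tang cw 0.6
6.05 [-34.2 -33.5  -0. ]
t 30.55 p [ 0.4527 -0.4605  0.1229] r 0.0595 phi 5.222 F [-3.6 -1.8  1.5] w 0.0177
F radial 4.0 tang cw 0.6
6.2 [-36.6 -42.1  -0. ]
t 30.55 p [ 0.4527 -0.4605  0.1229] r 0.0595 phi 5.222 F [-3.6 -1.8  1.5] w 0.0177
F radial 4.0 tang cw 0.6
6.3 [-37.4 -47.9  -0. ]
```

>>> play_rows(
  moves=[
    {"claw":0.1,"linear":[-5,-1.1,0],"turn":[0,0,0]},
    {"claw":0.1,"linear":[-12.8,-5.5,0],"turn":[0,0,0]},
    {"claw":0.1,"linear":[-19.8,-11.2,0],"turn":[0,0,0]},
    {"claw":0.1,"linear":[-25.8,-17.9,0],"turn":[0,0,0]},
    {"claw":0.1,"linear":[-30.8,-25.4,0],"turn":[0,0,0]},
    {"claw":0.1,"linear":[-34.4,-33.5,0],"turn":[0,0,0]},
    {"claw":0.1,"linear":[-36.8,-42,0],"turn":[0,0,0]},
    {"claw":0.1,"linear":[-37.4,-47,0],"turn":[0,0,0]},
  ],
)

```text
time_s: 31.55
ee_pos: [0.4482, -0.3994, 0.1227]
eef_rot: [3.14, 0.004, -0.603]
force: [-7.6, 1.0, 4.6]
grip_width: 0.0176
```

Run:
```python
from h import *
circ(np.array([.5016,-.4266]),[6.2,6.25,6.3],r=.0590)
o,im=snap("wrist","aa_w.png")
o,im=snap("top","aa_t.png");crop(im,200,100,400,260,4,"aa_t2.png")
t=cam("top")
```

```text
t 31.55 p [ 0.4482 -0.3994  0.1227] r 0.0599 phi 0.016 F [-7.6  1.   4.6] w 0.0176
F radial 7.2 tang cw -2.5
6.2 [2.  5.6 0. ]
6.25 [ 1.4  2.7 -0. ]
6.3 [ 0.9 -0.2 -0. ]
```

View pics/aa_w.png

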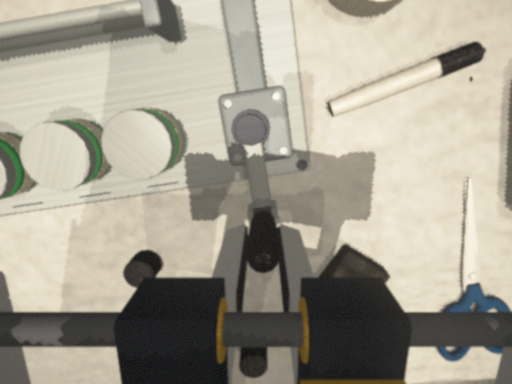

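View pics/aa_t2.png

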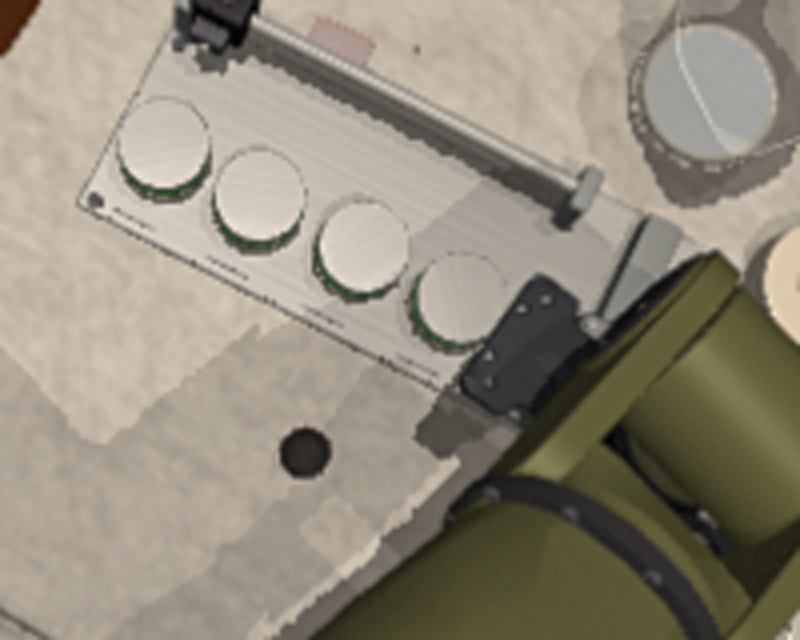

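>>> play_rows(
  moves=[
    {"claw":0.1,"linear":[-2,-0.5,0],"turn":[0,0,0]},
    {"claw":0.1,"linear":[-2,-0.5,0],"turn":[0,0,0]},
  ],
)

```text
time_s: 31.9
ee_pos: [0.4472, -0.3985, 0.1229]
eef_rot: [3.138, 0.002, -0.603]
force: [-0.4, -7.0, -0.8]
grip_width: 0.0177
```

Run:
```python
from h import *
circ(np.array([.5016,-.4266]),[6.25,6.3],r=.0590);print(get_obs()["moment"])
o,im=snap("wrist","ab_w.png");crop(im,180,60,380,280,2.7,"ab_w2.png")
w=cam("wrist",o);p=o["ee_pos"];u=np.array([np.cos(-.602),np.sin(-.602),0])
for x in (0.003,0,-.003): print(x,proj(w,[p+u*x+[0,0,z-p[2]] for z in (.155,.097,.085)]).round(1).tolist())
```

```text
t 31.9 p [ 0.4472 -0.3985  0.1229] r 0.0612 phi 0.022 F [-0.4 -7.  -0.8] w 0.0177
F radial -2.8 tang cw -6.4
6.25 [2.7 3.  0. ]
6.3 [ 2.3  0.  -0. ]
[-1.39689598  0.0034986  -0.04144762]
0.003 [[262.6, 262.9], [262.3, 222.1], [262.2, 216.1]]
0 [[262.6, 268.3], [262.3, 226.2], [262.2, 220.1]]
-0.003 [[262.6, 273.7], [262.3, 230.4], [262.2, 224.0]]
```

View pics/ab_w2.png

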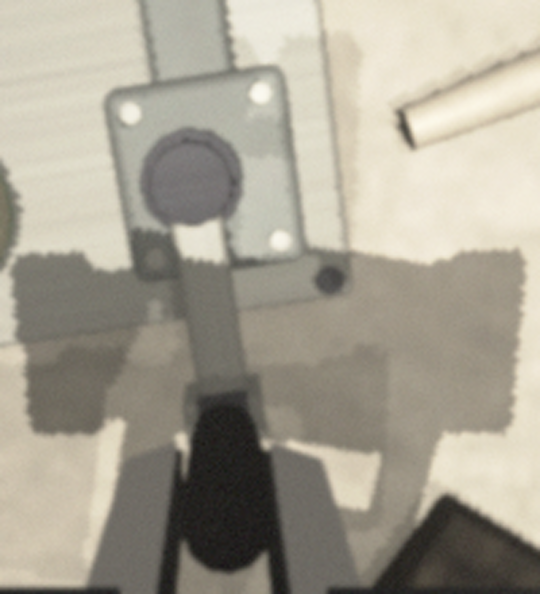

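Run:
```python
from h import *
P=np.array([[.4547,-.3923],[.5185,-.3683],[.5622,-.4199],[.5515,-.4595],[.5075,-.4854],[.4527,-.4605],[.4472,-.3985]]);F=np.array([-5.6,-1.1,-16,-10,-5,4,-2.8])
for k in (4e-3**-1*1.0,6000.,10000.,1e9):
  f=lambda x:np.linalg.norm(P-x[:2],axis=1)+F/k-x[2]
  r=least_squares(f,[.502,-.427,.059]);print(k,r.x.round(4),(r.fun*1000).round(1))
```

```text
250.0 [ 0.477  -0.4342  0.0409] [-15.9  32.6 -18.5  -2.2  -1.3  10.9  -5.6]
6000.0 [ 0.5011 -0.4262  0.059 ] [-2.5  1.2 -0.3 -0.3 -0.3  1.   1.1]
10000.0 [ 0.5015 -0.4261  0.0594] [-2.2  0.7  0.  -0.3 -0.3  0.7  1.3]
1000000000.0 [ 0.5021 -0.426   0.0599] [-1.7  0.   0.4 -0.3 -0.3  0.3  1.5]
```

Run:
```python
from h import *
circ(np.array([.5013,-.4261]),np.arange(6.15,4.9,-.15),r=.0597)
```

```text
t 31.95 p [ 0.4472 -0.3985  0.1229] r 0.0607 phi 0.017 F [-0.9 -6.  -0.5] w 0.0171
F radial -1.9 tang cw -5.7
6.15 [2.9 8.6 0. ]
6.0 [ 6. 17.  0.]
5.85 [10.3 24.8  0.1]
5.7 [15.8 31.9  0.1]
5.55 [22.2 38.1  0.1]
5.4 [29.5 43.3  0.1]
5.25 [37.5 47.3  0.1]
5.1 [46.  50.1  0.1]
4.95 [54.8 51.5  0.1]
```

>>> play_rows(
  moves=[
    {"claw":0.1,"linear":[0,0,0],"turn":[0,0,0]},
    {"claw":0.1,"linear":[2,8.6,0],"turn":[0,0,0]},
    {"claw":0.1,"linear":[5.5,17,0],"turn":[0,0,0]},
    {"claw":0.1,"linear":[10,24.8,0],"turn":[0,0,0]},
    {"claw":0.1,"linear":[15.5,32,0],"turn":[0,0,0]},
    {"claw":0.1,"linear":[22,38,0],"turn":[0,0,0]},
    {"claw":0.1,"linear":[29.3,43.5,0],"turn":[0,0,0]},
    {"claw":0.1,"linear":[37.5,47.5,0],"turn":[0,0,0]},
  ],
)

```text
time_s: 32.95
ee_pos: [0.4516, -0.4593, 0.1228]
eef_rot: [3.139, 0.002, -0.603]
force: [0.8, 3.1, -0.2]
grip_width: 0.0178
```

Run:
```python
from h import *
circ(np.array([.5013,-.4261]),np.arange(5.15,3.8,-.15),r=.0595)
```

```text
t 32.95 p [ 0.4516 -0.4593  0.1228] r 0.0598 phi 5.24 F [ 0.8  3.1 -0.2] w 0.0178
F radial -2.4 tang cw 2.1
5.15 [ 5.1  1.5 -0. ]
5.0 [13.8  3.4 -0. ]
4.85 [22.7  4.  -0. ]
4.7 [31.6  3.2 -0. ]
4.55 [40.3  1.2 -0.1]
4.4 [48.6 -2.2 -0.1]
4.25 [56.2 -6.7 -0.1]
4.1 [ 63.1 -12.4  -0.1]
3.95 [ 69.1 -19.   -0.2]
3.8 [ 74.1 -26.4  -0.2]
```

>>> play_rows(
  moves=[
    {"claw":0.1,"linear":[7,2,0],"turn":[0,0,0]},
    {"claw":0.1,"linear":[16,3.7,0],"turn":[0,0,0]},
    {"claw":0.1,"linear":[25,4,0],"turn":[0,0,0]},
    {"claw":0.1,"linear":[34,2.8,0],"turn":[0,0,0]},
    {"claw":0.1,"linear":[43,0.2,0],"turn":[0,0,0]},
    {"claw":0.1,"linear":[51,-3.6,0],"turn":[0,0,0]},
    {"claw":0.1,"linear":[58.5,-8.4,0],"turn":[0,0,0]},
    {"claw":0.1,"linear":[65,-14.5,0],"turn":[0,0,0]},
  ],
)

```text
time_s: 33.95
ee_pos: [0.5139, -0.4841, 0.1227]
eef_rot: [3.139, 0.002, -0.603]
force: [-2.2, 4.0, 3.3]
grip_width: 0.0177
```

Run:
```python
from h import *
circ(np.array([.5013,-.4261]),np.arange(3.9,2.6,-.15),r=.0590)
```

```text
t 33.95 p [ 0.5139 -0.4841  0.1227] r 0.0593 phi 4.044 F [-2.2  4.   3.3] w 0.0177
F radial -4.3 tang cw 1.3
3.9 [ 5.1 -6.8 -0. ]
3.75 [  9.6 -14.4  -0.1]
3.6 [ 13.  -22.6  -0.1]
3.45 [ 15.  -31.2  -0.1]
3.3 [ 15.8 -40.   -0.1]
3.15 [ 15.2 -48.8  -0.2]
3.0 [ 13.3 -57.5  -0.2]
2.85 [ 10.2 -65.7  -0.2]
2.7 [  5.8 -73.4  -0.2]
```

>>> play_rows(
  moves=[
    {"claw":0.1,"linear":[5,-6.8,0],"turn":[0,0,0]},
    {"claw":0.1,"linear":[9.5,-14.4,0],"turn":[0,0,0]},
    {"claw":0.1,"linear":[12.8,-22.6,0],"turn":[0,0,0]},
    {"claw":0.1,"linear":[14.8,-31,0],"turn":[0,0,0]},
    {"claw":0.1,"linear":[15.5,-40,0],"turn":[0,0,0]},
    {"claw":0.1,"linear":[15,-49,0],"turn":[0,0,0]},
    {"claw":0.1,"linear":[13,-57.5,0],"turn":[0,0,0]},
    {"claw":0.1,"linear":[10,-66,0],"turn":[0,0,0]},
  ],
)

```text
time_s: 34.95
ee_pos: [0.5599, -0.4348, 0.1228]
eef_rot: [3.139, 0.001, -0.602]
force: [1.0, -0.9, 3.2]
grip_width: 0.0176
```

Run:
```python
from h import *
circ(np.array([.5013,-.4261]),np.arange(2.75,1.5,-.15),r=.0590)
o,im=snap("wrist","ac_w.png")
```

```text
t 34.95 p [ 0.5599 -0.4348  0.1228] r 0.0593 phi 2.834 F [ 1.  -0.9  3.2] w 0.0176
F radial 1.1 tang cw 0.7
2.75 [-2.6 -4.2 -0. ]
2.6 [ -7.7 -11.5  -0. ]
2.45 [-13.8 -17.8  -0. ]
2.3 [-20.8 -23.2  -0. ]
2.15 [-28.6 -27.5  -0. ]
2.0 [-36.9 -30.6  -0. ]
1.85 [-45.5 -32.4  -0. ]
1.7 [-54.3 -32.9  -0. ]
1.55 [-63.1 -32.1  -0. ]
```

View pics/ac_w.png

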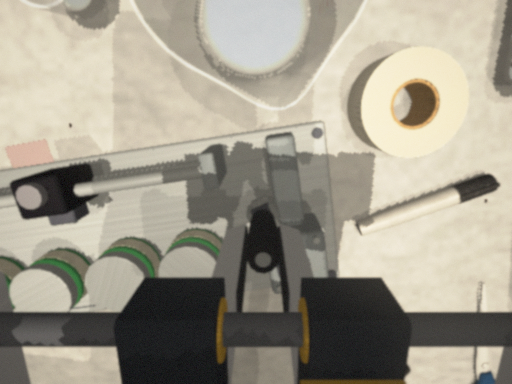

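>>> play_rows(
  moves=[
    {"claw":0.1,"linear":[-3,-5.5,0],"turn":[0,0,0]},
    {"claw":0.1,"linear":[-8.5,-13.3,0],"turn":[0,0,0]},
    {"claw":0.1,"linear":[-15,-19.7,0],"turn":[0,0,0]},
    {"claw":0.1,"linear":[-22.2,-25,0],"turn":[0,0,0]},
    {"claw":0.1,"linear":[-30,-29,0],"turn":[0,0,0]},
    {"claw":0.1,"linear":[-38.3,-31.8,0],"turn":[0,0,0]},
    {"claw":0.1,"linear":[-47,-33.3,0],"turn":[0,0,0]},
    {"claw":0.1,"linear":[-56,-33.6,0],"turn":[0,0,0]},
  ],
)

```text
time_s: 36.0
ee_pos: [0.5326, -0.3739, 0.1228]
eef_rot: [3.139, 0.002, -0.602]
force: [-0.9, -2.7, 2.8]
grip_width: 0.0178
```

Run:
```python
from h import *
circ(np.array([.5013,-.4261]),np.arange(1.55,.3,-.15),r=.0595)
```

```text
t 36.0 p [ 0.5326 -0.3739  0.1228] r 0.0608 phi 1.657 F [-0.9 -2.7  2.8] w 0.0178
F radial -2.8 tang cw 0.6
1.55 [-6.2  2.1  0. ]
1.4 [-14.9   4.2   0. ]
1.25 [-23.1   7.6   0.1]
1.1 [-30.8  12.2   0.1]
0.95 [-37.6  17.9   0.1]
0.8 [-43.6  24.6   0.1]
0.65 [-48.4  32.    0.2]
0.5 [-52.1  40.1   0.2]
0.35 [-54.6  48.7   0.2]
```

>>> play_rows(
  moves=[
    {"claw":0.1,"linear":[-7,1.5,0],"turn":[0,0,0]},
    {"claw":0.1,"linear":[-15.2,3.8,0],"turn":[0,0,0]},
    {"claw":0.1,"linear":[-23.5,7.3,0],"turn":[0,0,0]},
    {"claw":0.1,"linear":[-31.2,12,0],"turn":[0,0,0]},
    {"claw":0.1,"linear":[-38,17.8,0],"turn":[0,0,0]},
    {"claw":0.1,"linear":[-44,24.6,0],"turn":[0,0,0]},
    {"claw":0.1,"linear":[-49,32,0],"turn":[0,0,0]},
    {"claw":0.1,"linear":[-52.6,40,0],"turn":[0,0,0]},
  ],
)

```text
time_s: 37.0
ee_pos: [0.4658, -0.3771, 0.1228]
eef_rot: [3.139, 0.003, -0.602]
force: [-1.8, 3.9, 3.7]
grip_width: 0.0175
```

Run:
```python
from h import *
circ(np.array([.5013,-.4261]),[.4,.25,.15,.05,0,-.05],r=.060)
```

```text
t 37.0 p [ 0.4658 -0.3771  0.1228] r 0.0605 phi 0.488 F [-1.8  3.9  3.7] w 0.0175
F radial 4.2 tang cw 0.9
0.4 [-1.   5.3  0. ]
0.25 [-2.6 14.1  0. ]
0.15 [-3.  20.1  0.1]
0.05 [-2.7 26.1  0.1]
0 [-2.3 29.1  0.1]
-0.05 [-1.8 32.   0.1]
```

>>> play_rows(
  moves=[
    {"claw":0.1,"linear":[-2.2,5.3,0],"turn":[0,0,0]},
    {"claw":0.1,"linear":[-4.5,14,0],"turn":[0,0,0]},
    {"claw":0.1,"linear":[-5,20,0],"turn":[0,0,0]},
    {"claw":0.1,"linear":[-5,26,0],"turn":[0,0,0]},
    {"claw":0.1,"linear":[-4.5,29,0],"turn":[0,0,0]},
    {"claw":0.1,"linear":[-4.5,30,0],"turn":[0,0,0]},
    {"claw":0.1,"linear":[-4.5,30,0],"turn":[0,0,0]},
  ],
)

```text
time_s: 37.88
ee_pos: [0.4459, -0.3991, 0.1228]
eef_rot: [3.141, 0.002, -0.601]
force: [8.2, 3.7, -0.3]
grip_width: 0.0174
```

Run:
```python
from h import *
circ(np.array([.5013,-.4261]),[.0],r=.060)
o,im=snap("wrist","ad_w.png")
o,im=snap("top","ad_t.png");crop(im,200,100,400,260,4,"ad_t2.png")
```

```text
t 37.875 p [ 0.4459 -0.3991  0.1228] r 0.0616 phi 6.281 F [ 8.2  3.7 -0.3] w 0.0174
F radial -5.8 tang cw 6.9
0.0 [ 1.6 -0.4 -0. ]
```

View pics/ad_w.png

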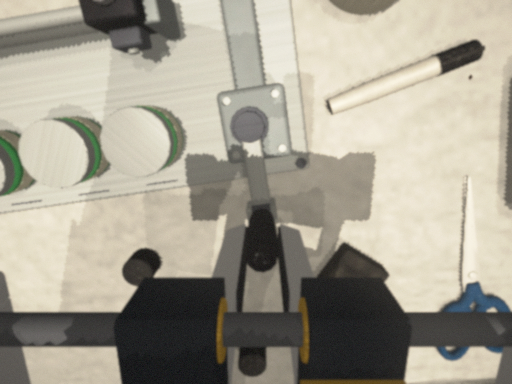

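View pics/ad_t2.png

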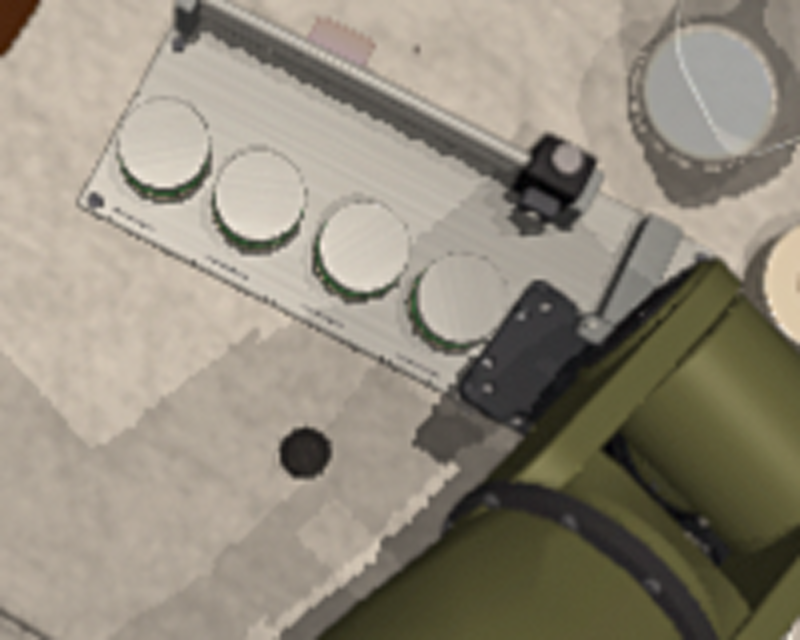

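>>> play_rows(
  moves=[
    {"claw":0.1,"linear":[0,0,0],"turn":[0,0,0]},
    {"claw":0.1,"linear":[0,0,0],"turn":[0,0,0]},
    {"claw":0.1,"linear":[0,0,0],"turn":[0,0,-0.08]},
    {"claw":0.1,"linear":[0,0,0],"turn":[0,0,-0.147]},
    {"claw":0.1,"linear":[0,0,0],"turn":[0,0,-0.147]},
  ],
)

```text
time_s: 38.6
ee_pos: [0.446, -0.3993, 0.1228]
eef_rot: [3.141, 0.001, -0.455]
force: [3.8, 1.2, 1.8]
grip_width: 0.0178
```

Run:
```python
from h import *
circ(np.array([.5013,-.4261]),[.0],r=.060);print(get_obs()["eef_rot"])
```

```text
t 38.6 p [ 0.446  -0.3993  0.1228] r 0.0615 phi 6.28 F [3.8 1.2 1.8] w 0.0178
F radial -2.9 tang cw 2.7
0.0 [ 1.5 -0.2 -0. ]
[ 3.14101229e+00  1.21266870e-03 -4.54805018e-01]
```

>>> play_rows(
  moves=[
    {"claw":0.1,"linear":[5,0,0.3],"turn":[0,0,0]},
    {"claw":0.1,"linear":[10,0,0.8],"turn":[0,0,0]},
    {"claw":0.1,"linear":[19,0,3.3],"turn":[0,0,0]},
    {"claw":0.1,"linear":[27.5,0,7.4],"turn":[0,0,0]},
    {"claw":0.1,"linear":[35.4,0,13],"turn":[0,0,0]},
    {"claw":0.1,"linear":[42,0,19.6],"turn":[0,0,0]},
    {"claw":0.1,"linear":[42,0,19.6],"turn":[0,0,0]},
  ],
)

```text
time_s: 39.48
ee_pos: [0.4848, -0.4185, 0.104]
eef_rot: [3.14, -0.002, -0.456]
force: [7.4, -0.3, 6.7]
grip_width: 0.0173
```

Run:
```python
from h import *
o=get_obs();print(o["ee_pos"],o["force"],o["moment"],o["grip_width"])
o,im=snap("wrist","ae_w.png")
```

```text
[ 0.48477527 -0.41850252  0.10396542] [ 7.44585876 -0.34595639  6.6797598 ] [ 0.14008186 -1.05600671 -0.03681341] 0.017299632588875003
```

View pics/ae_w.png

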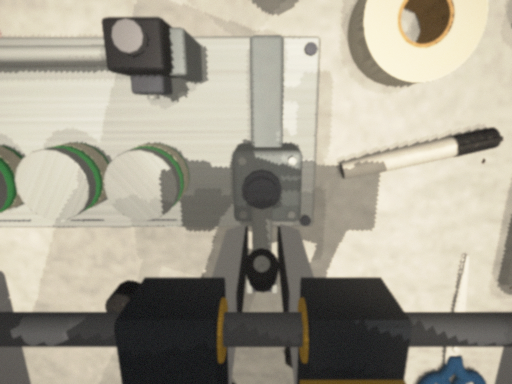

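>>> play_rows(
  moves=[
    {"claw":0.1,"linear":[3,0,4],"turn":[0,0,0]},
    {"claw":0.1,"linear":[5.5,0,8],"turn":[0,0,0]},
    {"claw":0.1,"linear":[8,0,12],"turn":[0,0,0]},
    {"claw":0.1,"linear":[9,0,15],"turn":[0,0,0]},
    {"claw":0.1,"linear":[9,0,15],"turn":[0,0,0]},
  ],
)

```text
time_s: 40.15
ee_pos: [0.494, -0.4231, 0.0902]
eef_rot: [3.14, -0.005, -0.458]
force: [7.4, 0.7, 7.2]
grip_width: 0.0173
```

Run:
```python
from h import *
o=get_obs();print(o["ee_pos"],o["force"],o["moment"],o["grip_width"])
o,im=snap("wrist","af_w.png");crop(im,180,60,380,280,2.7,"af_w2.png")
```

```text
[ 0.49401802 -0.42314964  0.09024605] [7.44267488 0.69835286 7.18054624] [ 0.12398519 -1.24253501  0.03347623] 0.01729689191391096
```

View pics/af_w2.png

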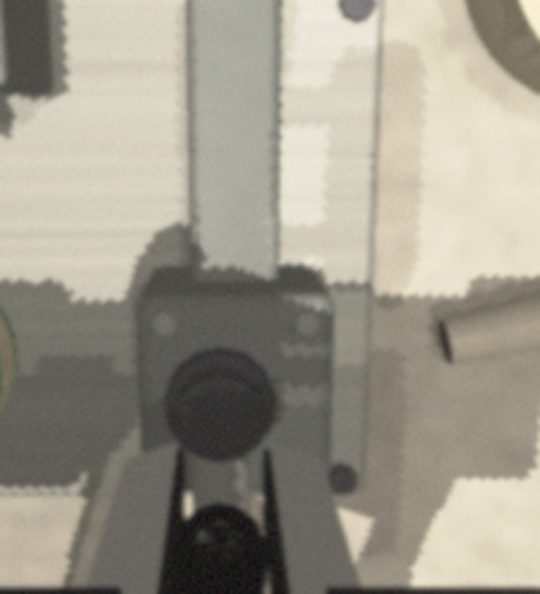

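>>> play_rows(
  moves=[
    {"claw":0.4,"linear":[0,0,0],"turn":[0,0,0]},
    {"claw":0.4,"linear":[0,0,0],"turn":[0,0,0]},
    {"claw":0.4,"linear":[0,0,-40],"turn":[0,0,0]},
    {"claw":0.4,"linear":[0,0,-80],"turn":[0,0,0]},
    {"claw":0.4,"linear":[0,0,-80],"turn":[0,0,0]},
  ],
)

```text
time_s: 40.83
ee_pos: [0.4942, -0.4238, 0.1733]
eef_rot: [3.138, -0.009, -0.458]
force: [0.0, 0.2, -0.5]
grip_width: 0.0378
```

Run:
```python
from h import *
o=get_obs();print(o["ee_pos"],o["force"],o["moment"],o["grip_width"])
o,im=snap("wrist","ag_w.png");crop(im,160,60,360,280,2.7,"ag_w2.png")
w=cam("wrist",o);C=Ro.from_euler("z",-.455)
for th in (0.3,.5,.7,.9): print(th,proj(w,[np.r_[.446,-.3993,.085]+C.apply([d*np.cos(th),0,d*np.sin(th)]) for d in (0,.012,.07)]).round(0).tolist())
```

```text
[ 0.49419894 -0.42376728  0.17332715] [ 0.04199276  0.16326408 -0.45098691] [0.04598381 0.06043382 0.00825792] 0.03782654015666248
0.3 [[261.0, 258.0], [261.0, 248.0], [261.0, 193.0]]
0.5 [[261.0, 258.0], [261.0, 250.0], [261.0, 204.0]]
0.7 [[261.0, 258.0], [261.0, 253.0], [261.0, 219.0]]
0.9 [[261.0, 258.0], [261.0, 255.0], [261.0, 237.0]]
```

View pics/ag_w2.png

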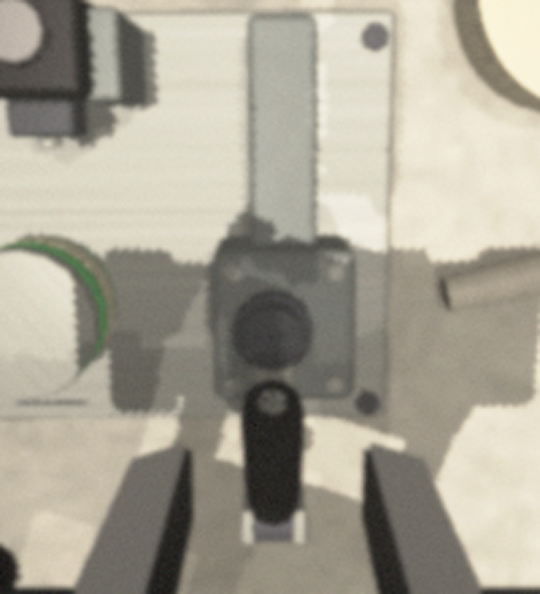

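>>> play_rows(
  moves=[
    {"claw":0,"linear":[0,-1,10],"turn":[0,0,0]},
    {"claw":0,"linear":[0,-1,20],"turn":[0,0,0]},
    {"claw":0,"linear":[0,-1,30],"turn":[0,0,0]},
    {"claw":0,"linear":[0,-1,42],"turn":[0,0,0]},
    {"claw":0,"linear":[0,-1,54],"turn":[0,0,0]},
    {"claw":0,"linear":[0,-1,66],"turn":[0,0,0]},
    {"claw":0,"linear":[0,-1,76],"turn":[0,0,0]},
    {"claw":0,"linear":[0,-1,77],"turn":[0,0,0]},
  ],
)

```text
time_s: 41.88
ee_pos: [0.4945, -0.4227, 0.0936]
eef_rot: [3.139, -0.006, -0.458]
force: [-0.1, 0.4, 4.4]
grip_width: 0.0007
```

Run:
```python
from h import *
o=get_obs();print(o["ee_pos"],o["force"],o["moment"],o["grip_width"])
```

```text
[ 0.49446437 -0.42274854  0.09362137] [-0.13773199  0.43517679  4.42871935] [ 0.04548307 -0.00312532 -0.07147624] 0.0006804468525065776
```

>>> play_rows(
  moves=[
    {"claw":0,"linear":[0,0,-30],"turn":[0,0,0]},
    {"claw":0,"linear":[0,0,-90],"turn":[0,0,0]},
    {"claw":0,"linear":[-30,0,-140],"turn":[0,0,0]},
    {"claw":0.3,"linear":[-80,0,-150],"turn":[0,0,0]},
    {"claw":0.3,"linear":[-120,0,-150],"turn":[0,0,0]},
    {"claw":0.3,"linear":[-120,0,-150],"turn":[0,0,0]},
  ],
)

```text
time_s: 42.62
ee_pos: [0.3846, -0.3682, 0.2432]
eef_rot: [3.139, -0.006, -0.459]
force: [1.3, 0.2, 0.2]
grip_width: 0.0261
```

Run:
```python
from h import *
o=get_obs();print(o["ee_pos"],o["force"],o["grip_width"])
o,im=snap("wrist","ah_w.png");crop(im,0,0,512,384,1.56,"ah_w2.png")
o,im=snap("top","ah_t.png");crop(im,180,80,400,290,3.6,"ah_t2.png")
o,im=snap("scene","ah_s.png");crop(im,170,130,330,260,4.8,"ah_s2.png")
```

```text
[ 0.38461401 -0.36817304  0.24322073] [1.29598435 0.15613718 0.22238001] 0.026144634137884367
```

View pics/ah_w2.png

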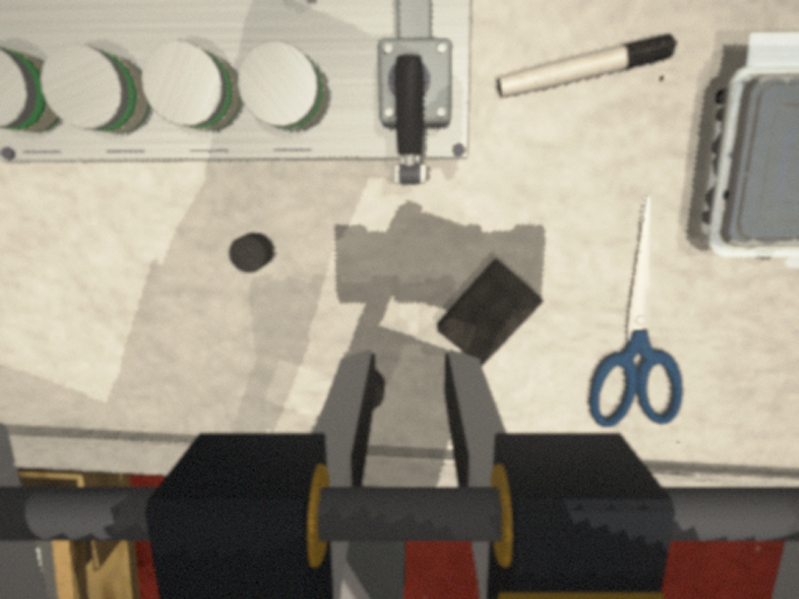

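View pics/ah_t2.png

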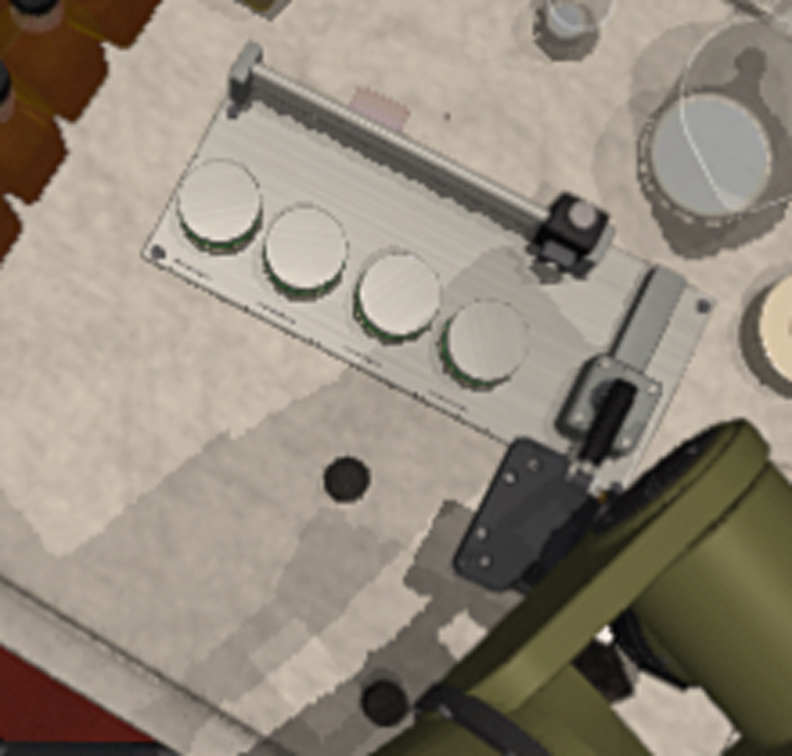

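View pics/ah_s2.png

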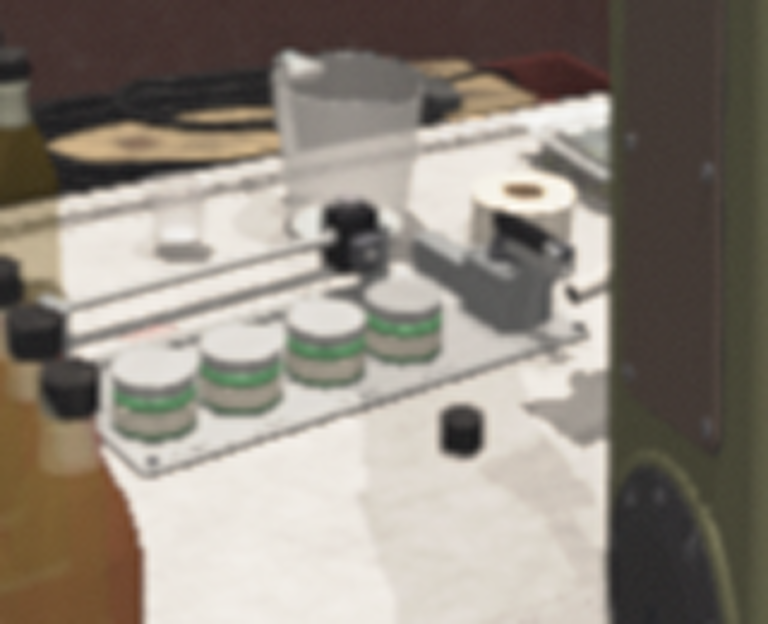

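Run:
```python
from h import *
t=cam("top")
S=[plane(t,uv,.010) for uv in [(241.1,140),(264.7,151.9),(288.3,164.2),(311.9,176.4)]]
for uv,s in zip([(219.5,201),(306,246),(397,293.5),(484,341)],S):
    b=plane(t,(180+uv[0]/3.6,80+uv[1]/3.6),.051);print(((b-s)*1000).round(1))
hand_in()
```

```text
[ 1.2  0.3 41. ]
[ 0.9  1.5 41. ]
[-0.1 -0.3 41. ]
[-1.3  0.5 41. ]
the job is handed in; nothing more can be done
```

I did the whole job and handed it in at about 43 s of the 210 s allowed.

- **Jars:** All four jars stand on stations 0 to 3. The jar on station 1 was knocked aside about 2 cm while I worked, so I re-gripped it and put it back. In my last top view every jar is within about 2 mm of the middle of its station. I could not read the pins directly; each jar sits upright over its pin.
- **Handle:** My first unfolding slipped partway, and a second grip brought it upright against its stop. After winding I folded it back and pressed it flat. The fingertips stopped at 93.6 mm, against 94 mm for the top of a flat handle.
- **Crank:** I wound it clockwise until it met its far stop, with the carriage at the far end in the picture and all jars unmoved. I then wound it back to its home stop. Side forces on the handle reached about 16 N on the way out because my first estimate of the crank's axis was 2–3 mm off. I corrected this along the way.
- **Bystanders:** Both caps are at the same pixels as at the start. I never touched the stone, but the arm hid it in the last top view and I did not measure its shift. The gripper was clear of everything when I handed in.

The handle's angle is judged from contact force and position, not read directly. At the far end I put it at about 1.5 rad or more, above the required 1.4.

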